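# Ratchet the valve's clamping ring tight

## Robot

A 6-joint arm with a two-finger parallel gripper is mounted at the origin on the work surface. World frame = base frame: x ahead of the robot, y to its left, z up, the work surface at z = 0. Lengths are in m, angles in degrees, forces in N, time in s.
With the tool pointing down it reaches from about 0.35 to 0.875 m from the base axis. Payload 4.2 kg.
Tool frame: the origin (TCP) lies at the very end of the fingers, on their centre line; the grasp point (between the pads) lies 19 mm behind it (r.hold_point_z is the distance from the TCP to the grasp point, in m); z points along the fingers, y is the direction in which the jaws open and shut (so a half turn about z gives the same grasp; the last joint's range is limited). The gripper opens to 87 mm and grips with 3 to 60 N. Pads are 19 mm wide; open, the fingers measure 117 mm over their backs; the gripper's body (75 mm by 190 mm) begins 51 mm behind the grasp point.
Start: joints at [14.817, 22.042, 0.453, 0, -68.411, -14.817], TCP at [0.625, 0, 0.223] pointing down, gripper open.
Joint ranges: [-179.83, 179.83], [-69.29, 118.12], [-61.27, 80.66], [-181.25, 117.63], [-171.15, -9.14], [-177.46, 177.46]. Speed limits (degrees/s): [159.86, 159.86, 180, 180, 180, 180].

## Interface

Orientations are given as a 3x3 rotation matrix whose columns are the frame's x, y, z axes.
In Python, from station import r, cams, ticket gives the robot as it stands.
- The arm moves only by the tool drive_tool, never from a script. Its argument "deltas" is a list of rows, each an object of numbers: "dx", "dy", "dz": the shift along the tool's x, y, z in m; "wx", "wy", "wz": the turn, a rotation vector about the tool's x, y, z in degrees. A call has 1 to 20 rows; each row is the pose to reach, as a shift and turn from the pose commanded when the call began, along the tool's axes at that moment; what a row does not reach only later rows make up. A row lasts 1/10 s, in which the tool goes at most 50 mm and 8.59 degrees, less where a joint would pass 70% of its speed; a pose out of reach is approached as far as the arm can. A call with a gripper value outside its range is refused whole. "gripper" is the opening, from 0 (shut) to 1 (fully open), set as the call begins (left out, the last holds). The fingers move at their own pace and stop on an object; the grip force is fixed at half the most. Time passes only in rows, so rows that repeat a pose let the fingers close. It gives the time, the measured TCP pose, the force and the opening at its end, in the units of the state.
- r.sense(): the state, without advancing time (a new reading comes with each control period).
- cams.capture(name): name is "scene" or "side" or "wrist"; returns the picture (480x640x3 uint8, red, green, blue); there is no depth.
- cams.camera_model(name): a dict with "intrinsics" (3x3 intrinsics, pixels), "extrinsics" (4x4, takes a point from world to camera coordinates); the wrist camera has in their place "T_tool_cam" (4x4, takes a point from camera to tool coordinates, whose origin is the TCP and whose axes are the flange's). Camera axes: x right, y down, z forward; pixel columns grow to the right and rows downward; lengths in m; the calibration is good to about 2 mm. The wrist camera is an equidistant fisheye: a pixel r from the principal point sees the ray r / f radians off the axis. A picture is of the moment at which its call begins: read the wrist's pose just before it. camera_model takes no time and is no camera call.
- ticket.finish_job(): hands the job in, once; it reports no verdict.
The state is a dict: "time_s": time; "joints": joint angles; "joint_velocities": joint speeds; "effort": joint torques, N m; "tcp_pos": TCP position; "ee_rot": TCP orientation; "wrist_force": force on the tool from outside, world axes, zero at the start; "moment": the same for the moment, N m; "gripper_width": opening from 0.0 (shut) to 1.0 (fully open).
Only numpy, scipy, OpenCV 4.12 (cv2) and the standard library are available. Lean on these libraries where they do the work, as an engineer would, in place of code of your own. Each camera call takes 0.05 s, during which the arm holds its last target.

## Task

On the counter stand two pipe fittings, each with a tabbed clamping ring and a ratchet wrench already seated on it. On the fitting with the square flange, swing the ratchet wrench back and forth to tighten its ring clockwise (seen from above) until the ring's tab is right up against the stop lug, then let go. Turn the ring with the wrench, not by pushing its tab, and leave the ring of the round-flanged fitting as it is.

Things in the scene. Friction and masses are not known exactly. Their poses are not given: they have to be found in the camera images.
- valve: the fitting to tighten, bolted down: a brass block 100 mm square under a dark steel flange 150 mm square (its top 70 mm above the counter), copper stubs on its +x side. Origin: centre of its underside; +z up; the wrench lies over its -x side. Stop lug: steel block on the flange, 16 x 10 mm, 16 mm high, 66 mm from the centre, 15 degrees from +x towards -y
- valve_axis (a point): point on the vertical turning axis of the square fitting's ring and wrench, at the height of the middle of the wrench handle (102 mm above the counter)
- valve_wrench_grip (a point): middle of the black rubber grip of the wrench on the square fitting: 160 mm from the turning axis, 102 mm above the counter, free space below; x axis along the handle towards the axis. Grip 100 mm long, 22 wide, 22 high. The steel shank between it and the round head (76 mm wide, 32 high) stays between two upright bolts on the flange. The handle only swings level
- valve_wrench (a joint): swing of that wrench, rad: 0 when the handle points along the fitting's -x, growing clockwise seen from above (to the fitting's +y); range -0.70 to 0.70, starts within 0.5 of 0. Swung clockwise it takes the ring along after up to 0.5 rad of free play (about 5 N at the grip); swung back it slips freely (under 1.5 N) and the ring stays
- valve_turn (a joint): turn of the square fitting's ring, rad, growing clockwise seen from above: starts between 0 and 0.4; at 2.00 its tab (14 mm wide, reaching 76 mm from the axis) meets the stop lug and it turns no further
- valve_ring: the square fitting's aluminium ring, 92 mm across, 12 mm thick, half hidden under the wrench head; origin on the turning axis at its underside, 71 mm above the counter. Its one tab, 14 mm wide and 10 mm thick, reaches out to 76 mm from the axis, 110 degrees anticlockwise (seen from above) of its x axis
- filter_tab (a point): top of the like tab, 59 mm from the axis, on the other fitting: white round housing, round dark flange 156 mm across, with the same ring and ratchet wrench. To be left as it is

How it is judged:
By the outcome, as a careful person would: the job done as asked, in the order asked, and still so for the second after the job is handed in, with the robot touching nothing.
It also fails if it takes over 69 s, if anything falls off the work surface, if the arm or the gripper's body presses on something with over 40 N, if the wrist force passes 120 N, or if a joint passes its speed limit or range.

## Working session

There is one attempt and no reset: what is moved stays moved. The work goes in short steps, Python scripts to look and compute and a tool call to move; the robot and the scene stay as the last step left them, time stands still between calls to the robot, and variables do not carry over. Pictures are saved under pics/ and viewed, and the job is handed in when it is done.

Besides the shell and the picture viewer there is one more tool, called after "Call:" as a command line: name --argument value ..., lists and objects as JSON in quotes. drive_tool: Moves the arm, as the interface text tells. Its arguments: {"type":"object","properties":{"deltas":{"type":"array","items":{"type":"object","properties":{"dx":{"type":"number"},"dy":{"type":"number"},"dz":{"type":"number"},"wx":{"type":"number"},"wy":{"type":"number"},"wz":{"type":"number"}}}},"gripper":{"type":"number"}},"required":["deltas"]}

```bash
mkdir -p pics; python3 - <<'E'
from station import r,cams
import cv2,numpy as np
s=r.sense();print(s['time_s'],s['tcp_pos'],s['ee_rot'],s['gripper_width'],r.hold_point_z)
for n in['scene','side','wrist']:
    im=cams.capture(n);cv2.imwrite(f'pics/{n}0.png',im[:,:,::-1]);print(n,cams.camera_model(n))
E
```

```text
0.0 [6.24397710e-01 1.23346004e-05 2.21445562e-01] [[-2.27697826e-04 -9.99997578e-01 -2.18927500e-03]
 [-9.99999973e-01  2.27804074e-04 -4.82818031e-05]
 [ 4.87804119e-05  2.18926395e-03 -9.99997602e-01]] 0.9981014036826392 0.0187
scene {'intrinsics': array([[593.6696096 ,   0.        , 321.9974298 ],
       [  0.        , 593.6696096 , 225.12061554],
       [  0.        ,   0.        ,   1.        ]]), 'extrinsics': array([[-0.75544692,  0.65516956, -0.00726655,  0.41950185],
       [ 0.44762301,  0.50797189, -0.73593356, -0.18257531],
       [-0.47847006, -0.55921141, -0.67701477,  1.39140652],
       [ 0.        ,  0.        ,  0.        ,  1.        ]])}
side {'intrinsics': array([[516.63722015,   0.        , 317.34412182],
       [  0.        , 516.63722015, 237.61245806],
       [  0.        ,   0.        ,   1.        ]]), 'extrinsics': array([[ 0.83715545, -0.54695745,  0.00288009, -0.47528955],
       [-0.32301129, -0.4986263 , -0.80438518,  0.26159629],
       [ 0.44140056,  0.67246514, -0.59410116,  0.70879756],
       [ 0.        ,  0.        ,  0.        ,  1.        ]])}
wrist {'intrinsics': array([[371.64829954,   0.        , 325.14166529],
       [  0.        , 371.64829954, 243.20758352],
       [  0.        ,   0.        ,   1.        ]]), 'T_tool_cam': array([[ 3.79667838e-04, -9.60684140e-01, -2.77643366e-01,
         7.49977053e-02],
       [ 9.99999926e-01,  3.80980953e-04,  4.92194393e-05,
        -1.80598901e-04],
       [ 5.84924995e-05, -2.77643364e-01,  9.60684214e-01,
        -1.61417165e-01],
       [ 0.00000000e+00,  0.00000000e+00,  0.00000000e+00,
         1.00000000e+00]])}
```

View pics/scene0.png

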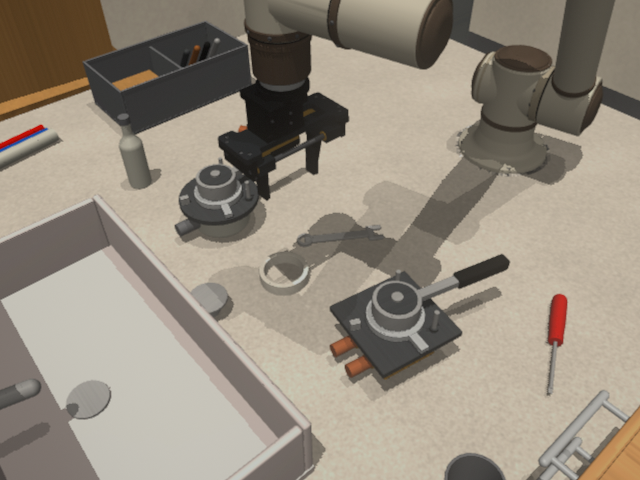

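View pics/side0.png

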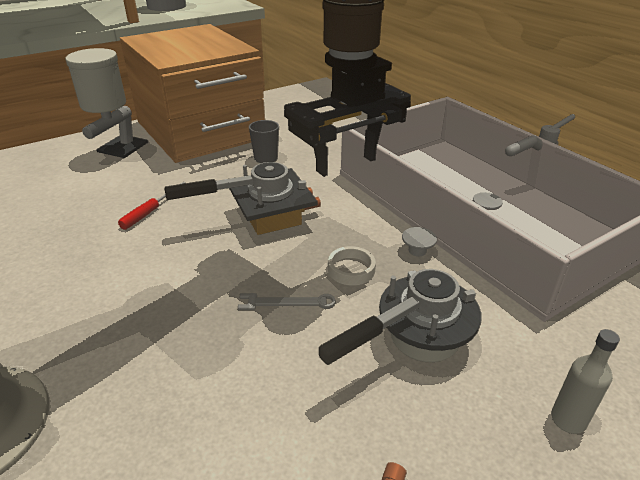

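View pics/wrist0.png

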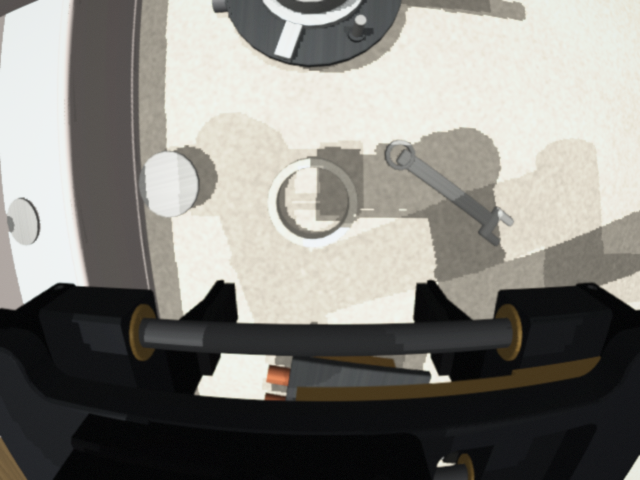

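The square fitting is at scene px ~(397,325) with its grip at ~(483,271), and at side px ~(270,190) with its grip at ~(190,190). I'll enlarge both crops to get accurate pixels.

```bash
python3 - <<'E'
import cv2
a=cv2.imread('pics/scene0.png')[245:385,320:520];cv2.imwrite('pics/sc_crop.png',cv2.resize(a,None,fx=4,fy=4,interpolation=cv2.INTER_CUBIC))
a=cv2.imread('pics/side0.png')[140:245,155:335];cv2.imwrite('pics/si_crop.png',cv2.resize(a,None,fx=4,fy=4,interpolation=cv2.INTER_CUBIC))
E
```

```text
(no output)
```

View pics/sc_crop.png

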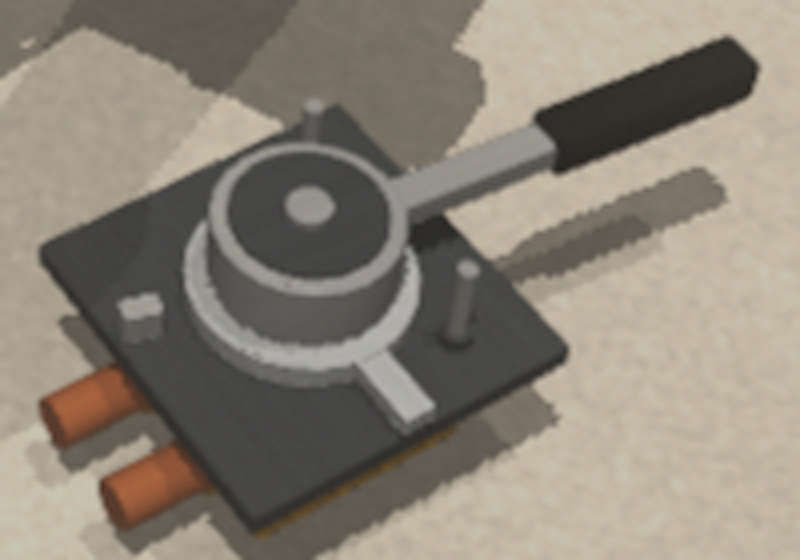

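View pics/si_crop.png

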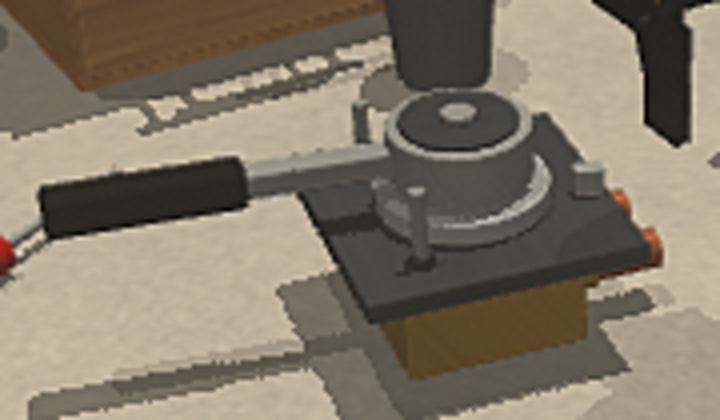

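```bash
cat > h.py <<'E'
import numpy as np
from station import r,cams
M={n:cams.camera_model(n) for n in('scene','side')}
def pl(n,uv,z):
    m=M[n];K=m['intrinsics'];E=m['extrinsics'];R=E[:3,:3];t=E[:3,3]
    d=R.T@np.linalg.solve(K,np.array([uv[0],uv[1],1.]));c=-R.T@t
    return c+d*(z-c[2])/d[2]
def pr(n,P):
    m=M[n];p=m['intrinsics']@(m['extrinsics']@np.append(P,1))[:3];return p[:2]/p[2]
sc=lambda x,y:(x/4+320-.375,y/4+245-.375)
si=lambda x,y:(x/4+155-.375,y/4+140-.375)
E
python3 - <<'E'
from h import *
c=[pl('scene',sc(*p),.07) for p in[(40,250),(255,525),(568,350),(335,105)]]
c=np.array(c);print(c.round(4),[np.linalg.norm(c[i]-c[i-1]).round(4) for i in range(4)],c.mean(0))
d=[pl('side',si(*p),.07) for p in[(302,192),(375,318),(652,250),(545,113)]]
d=np.array(d);print('side',d.round(4),[np.linalg.norm(d[i]-d[i-1]).round(4) for i in range(4)],d.mean(0))
# head top centre; cap z? try 0.118
for z in(.115,.118,.121):print(z,pl('scene',sc(310,208),z),pl('side',si(458,112),z))
print('head rim',pl('scene',sc(307,217),.118),pl('side',si(458,122),.118))
print('grip top scene',pl('scene',sc(540,115),.113),pl('scene',sc(730,38),.113),pl('scene',sc(757,68),.113))
print('grip near-bottom',pl('scene',sc(558,170),.102-.011))
print('tab end top',pl('scene',sc(402,420),.082),pl('scene',sc(434,404),.082),'lug top',pl('scene',sc(140,303),.086), pl('side',si(590,170),.086))
E
```

```text
[[0.6589 0.1389 0.07  ]
 [0.685  0.2855 0.07  ]
 [0.539  0.3097 0.07  ]
 [0.5124 0.1622 0.07  ]] [np.float64(0.1483), np.float64(0.1489), np.float64(0.1479), np.float64(0.1499)] [0.59883049 0.22408053 0.07      ]
side [[0.5304 0.2795 0.07  ]
 [0.509  0.1534 0.07  ]
 [0.6543 0.1318 0.07  ]
 [0.6819 0.2837 0.07  ]] [np.float64(0.1516), np.float64(0.1279), np.float64(0.1468), np.float64(0.1544)] [0.59391715 0.21207697 0.07      ]
0.115 [0.5923257  0.21925652 0.115     ] [0.60379278 0.23784223 0.115     ]
0.118 [0.59436134 0.2208811  0.118     ] [0.60127719 0.23295312 0.118     ]
0.121 [0.59639699 0.22250567 0.121     ] [0.5987616  0.22806401 0.121     ]
head rim [0.59844643 0.22322466 0.118     ] [0.59619773 0.22373874 0.118     ]
grip top scene [0.48725067 0.24494545 0.113     ] [0.39533737 0.26858815 0.113     ] [0.40117301 0.28617903 0.113     ]
grip near-bottom [0.48694671 0.25800863 0.091     ]
tab end top [0.61847988 0.29456703 0.082     ] [0.60424381 0.29755642 0.082     ] lug top [0.65610646 0.19360469 0.086     ] [0.65571448 0.19310312 0.086     ]
```

The axis is at about (0.5985, 0.2238) and the fitting's +x at about −9.6°. The handle is at world angle ~165° (q≈0.09) and the tab at ~80° (turn≈0.36). The flange sides (148–150 mm) and the lug position match the given sizes. I'll move above the grip and look again.

Call:
drive_tool --deltas '[{"dx": -0.02,"dy": 0.013,"wz": -6},{"dx": -0.045,"dy": 0.03,"wz": -13},{"dx": -0.07,"dy": 0.047,"wz": -20},{"dx": -0.095,"dy": 0.065,"wz": -27},{"dx": -0.12,"dy": 0.082,"wz": -34},{"dx": -0.145,"dy": 0.099,"wz": -41},{"dx": -0.17,"dy": 0.116,"wz": -48},{"dx": -0.195,"dy": 0.133,"wz": -55},{"dx": -0.22,"dy": 0.15,"wz": -62},{"dx": -0.24,"dy": 0.164,"wz": -68},{"dx": -0.255,"dy": 0.175,"wz": -72},{"dx": -0.265,"dy": 0.181,"wz": -75},{"dx": -0.265,"dy": 0.181,"wz": -75},{"dx": -0.265,"dy": 0.181,"wz": -75}]' --gripper 0.6

```text
schema error: expected keys dx, dy, dz, wx, wy, wz
```

```bash
cat >> h.py <<'E'
import cv2
def wpl(uv,z,s):
    m=cams.camera_model('wrist');K=m['intrinsics'];T=m['T_tool_cam']
    v=np.array([uv[0]-K[0,2],uv[1]-K[1,2]])/K[0,0];th=np.linalg.norm(v)
    d=np.array([*(np.sin(th)*v/th),np.cos(th)]);R=np.array(s['ee_rot'])
    c=R@T[:3,3]+np.array(s['tcp_pos']);d=R@T[:3,:3]@d
    return c+d*(z-c[2])/d[2]
E
python3 - <<'E'
from h import *
s=r.sense();print(s['time_s'],s['tcp_pos'],s['ee_rot'],s['joints'],s['wrist_force'])
im=cams.capture('wrist');cv2.imwrite('pics/wrist1.png',im[:,:,::-1])
E
```

```text
0.15 [6.24567009e-01 2.74420459e-05 2.21735060e-01] [[-1.18039374e-04 -9.99998731e-01 -1.58842068e-03]
 [-9.99999990e-01  1.18155609e-04 -7.30827188e-05]
 [ 7.32703069e-05  1.58841204e-03 -9.99998736e-01]] [ 1.48171453e+01  2.20793394e+01  3.99340484e-01 -2.06771253e-02
 -6.84090567e+01 -1.48162881e+01] [-0.67932974  0.13288133  0.15702747]
```

View pics/wrist1.png

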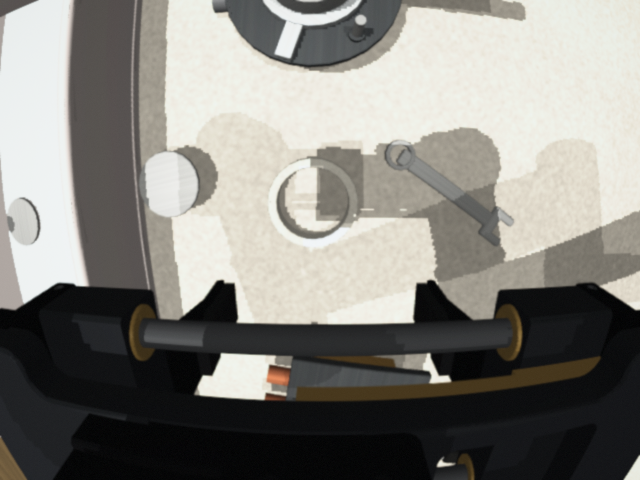

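The call was refused because every row needs all six keys. The picture is unchanged from the start view, so the arm did not move. I'll resend it in full.

Call:
drive_tool --deltas '[{"dx": -0.02,"dy": 0.013,"dz": 0,"wx": 0,"wy": 0,"wz": -6},{"dx": -0.045,"dy": 0.03,"dz": 0,"wx": 0,"wy": 0,"wz": -13},{"dx": -0.07,"dy": 0.047,"dz": 0,"wx": 0,"wy": 0,"wz": -20},{"dx": -0.095,"dy": 0.065,"dz": 0,"wx": 0,"wy": 0,"wz": -27},{"dx": -0.12,"dy": 0.082,"dz": 0,"wx": 0,"wy": 0,"wz": -34},{"dx": -0.145,"dy": 0.099,"dz": 0,"wx": 0,"wy": 0,"wz": -41},{"dx": -0.17,"dy": 0.116,"dz": 0,"wx": 0,"wy": 0,"wz": -48},{"dx": -0.195,"dy": 0.133,"dz": 0,"wx": 0,"wy": 0,"wz": -55},{"dx": -0.22,"dy": 0.15,"dz": 0,"wx": 0,"wy": 0,"wz": -62},{"dx": -0.24,"dy": 0.164,"dz": 0,"wx": 0,"wy": 0,"wz": -68},{"dx": -0.255,"dy": 0.175,"dz": 0,"wx": 0,"wy": 0,"wz": -72},{"dx": -0.265,"dy": 0.181,"dz": 0,"wx": 0,"wy": 0,"wz": -75},{"dx": -0.265,"dy": 0.181,"dz": 0,"wx": 0,"wy": 0,"wz": -75},{"dx": -0.265,"dy": 0.181,"dz": 0,"wx": 0,"wy": 0,"wz": -75}]' --gripper 0.6

```text
time_s: 1.6
tcp_pos: [0.4441, 0.2648, 0.2224]
ee_rot: [[0.966, -0.26, -0.0], [-0.26, -0.966, -0.0], [-0.0, 0.0, -1.0]]
wrist_force: [0.3, -0.2, 1.0]
gripper_width: 0.605
```

```bash
python3 - <<'E'
from h import *
s=r.sense();print(s['time_s'],s['tcp_pos'],s['joints'])
im=cams.capture('wrist');cv2.imwrite('pics/wrist2.png',im[:,:,::-1])
E
```

```text
1.6 [0.44412235 0.26479159 0.22244775] [ 4.88093058e+01  1.15272753e+01 -1.45189922e+01  5.97458696e-03
 -6.39742537e+01  2.61343799e+01]
```

View pics/wrist2.png

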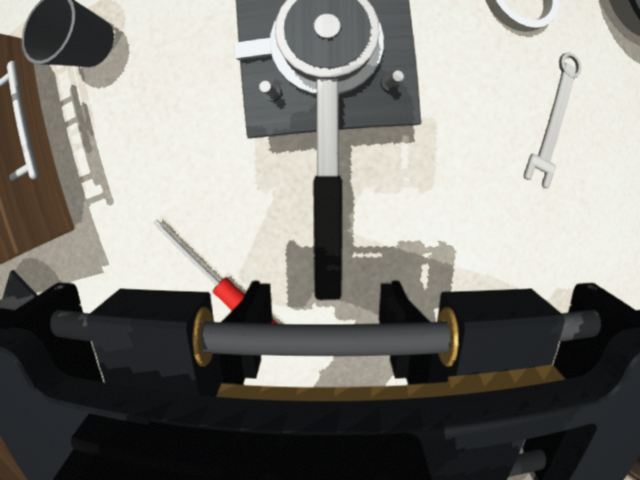

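The handle runs straight up the image. The grip spans rows 178–298 and columns 314–342, the head boss is at (327,26), and the tab is at (253,48). The fingers at (262,315) and (392,315) straddle the handle line. I'll check these in world coordinates.

```bash
python3 - <<'E'
from h import *
s=r.sense()
im=cv2.imread('pics/wrist2.png')
for p in[(316,178),(341,178),(315,297),(341,297)]:print(p,wpl(p,.113,s).round(4))
g=np.array([wpl(p,.113,s) for p in[(316,178),(341,178),(315,297),(341,297)]]);m1=g[:2].mean(0);m2=g[2:].mean(0)
print(m1,m2,(m1+m2)/2,np.degrees(np.arctan2(*(m2-m1)[1::-1])))
A=np.array([.5985,.2238]);print(np.degrees(np.arctan2(*(m2[:2]-A)[::-1])),np.linalg.norm(m1[:2]-A),np.linalg.norm(m2[:2]-A))
print('head',wpl((327,26),.122,s), wpl((328,36),.118,s))
c=np.array([s['tcp_pos'][0],s['tcp_pos'][1]]);print('tcp polar',np.linalg.norm(c-A),np.degrees(np.arctan2(*(c-A)[::-1])))
E
```

```text
(316, 178) [0.4919 0.2597 0.113 ]
(341, 178) [0.4872 0.2421 0.113 ]
(315, 297) [0.4013 0.2856 0.113 ]
(341, 297) [0.3959 0.2655 0.113 ]
[0.48954205 0.25092289 0.113     ] [0.3986228  0.27555857 0.113     ] [0.44408242 0.26324073 0.113     ] 164.83905292679177
165.48205021442124 0.11228306618815113 0.2064699578360479
head [0.5967053  0.22329393 0.122     ] [0.590205   0.22429329 0.118     ]
tcp polar 0.1595220384791468 165.21152245944987
```

The views agree to within 1–2 mm, so I'll descend and bring the jaws loosely around the grip.

Call:
drive_tool --deltas '[{"dx": 0,"dy": 0,"dz": 0.02,"wx": 0,"wy": 0,"wz": 0},{"dx": 0,"dy": 0,"dz": 0.045,"wx": 0,"wy": 0,"wz": 0},{"dx": 0,"dy": 0,"dz": 0.07,"wx": 0,"wy": 0,"wz": 0},{"dx": 0,"dy": 0,"dz": 0.095,"wx": 0,"wy": 0,"wz": 0},{"dx": 0,"dy": 0,"dz": 0.115,"wx": 0,"wy": 0,"wz": 0},{"dx": 0,"dy": 0,"dz": 0.13,"wx": 0,"wy": 0,"wz": 0},{"dx": 0,"dy": 0,"dz": 0.139,"wx": 0,"wy": 0,"wz": 0},{"dx": 0,"dy": 0,"dz": 0.139,"wx": 0,"wy": 0,"wz": 0}]'

```text
time_s: 2.45
tcp_pos: [0.4438, 0.2639, 0.0824]
ee_rot: [[0.966, -0.26, -0.002], [-0.26, -0.966, -0.002], [-0.001, 0.003, -1.0]]
wrist_force: [-0.5, -1.1, 0.7]
gripper_width: 0.595
```

Call:
drive_tool --deltas '[{"dx": 0,"dy": 0,"dz": 0,"wx": 0,"wy": 0,"wz": 0},{"dx": 0,"dy": 0,"dz": 0,"wx": 0,"wy": 0,"wz": 0},{"dx": 0,"dy": 0,"dz": 0,"wx": 0,"wy": 0,"wz": 0},{"dx": 0,"dy": 0,"dz": 0,"wx": 0,"wy": 0,"wz": 0}]' --gripper 0.35

```text
time_s: 2.85
tcp_pos: [0.4442, 0.2653, 0.0842]
ee_rot: [[0.966, -0.259, 0.001], [-0.259, -0.966, 0.001], [0.001, -0.001, -1.0]]
wrist_force: [0.3, -0.3, 0.0]
gripper_width: 0.377
```

```bash
cat > arc.py <<'E'
# rows for swing from polar angle a0 to a1 (world deg, CCW) about the axis; tool x points to the axis (local frame at start)
import sys,numpy as np
a0,a1,n=float(sys.argv[1]),float(sys.argv[2]),int(sys.argv[3]);R=.16
# start tool frame: x=-radial, y=(z down) ; world->tool
def fr(a):
    a=np.radians(a);rad=np.array([np.cos(a),np.sin(a)]);x=-rad;y=np.array([x[1],-x[0]]);return rad,x,y
r0,x,y=fr(a0)
for k in range(1,n+1):
    a=a0+(a1-a0)*k/n;d=R*(fr(a)[0]-r0);print('{"dx": %.3f, "dy": %.3f, "dz": 0, "wx": 0, "wy": 0, "wz": %.1f},'%(d@x,d@y,-(a-a0)),end=' ')
print()
E
python3 arc.py 165 207.6 11; python3 arc.py 207.6 133 19;python3 arc.py 133 207.6 19
```

```text
{"dx": 0.000, "dy": 0.011, "dz": 0, "wx": 0, "wy": 0, "wz": -3.9}, {"dx": 0.001, "dy": 0.022, "dz": 0, "wx": 0, "wy": 0, "wz": -7.7}, {"dx": 0.003, "dy": 0.032, "dz": 0, "wx": 0, "wy": 0, "wz": -11.6}, {"dx": 0.006, "dy": 0.043, "dz": 0, "wx": 0, "wy": 0, "wz": -15.5}, {"dx": 0.009, "dy": 0.053, "dz": 0, "wx": 0, "wy": 0, "wz": -19.4}, {"dx": 0.013, "dy": 0.063, "dz": 0, "wx": 0, "wy": 0, "wz": -23.2}, {"dx": 0.018, "dy": 0.073, "dz": 0, "wx": 0, "wy": 0, "wz": -27.1}, {"dx": 0.023, "dy": 0.082, "dz": 0, "wx": 0, "wy": 0, "wz": -31.0}, {"dx": 0.029, "dy": 0.091, "dz": 0, "wx": 0, "wy": 0, "wz": -34.9}, {"dx": 0.035, "dy": 0.100, "dz": 0, "wx": 0, "wy": 0, "wz": -38.7}, {"dx": 0.042, "dy": 0.108, "dz": 0, "wx": 0, "wy": 0, "wz": -42.6}, 
{"dx": 0.000, "dy": -0.011, "dz": 0, "wx": 0, "wy": 0, "wz": 3.9}, {"dx": 0.002, "dy": -0.022, "dz": 0, "wx": 0, "wy": 0, "wz": 7.9}, {"dx": 0.003, "dy": -0.033, "dz": 0, "wx": 0, "wy": 0, "wz": 11.8}, {"dx": 0.006, "dy": -0.043, "dz": 0, "wx": 0, "wy": 0, "wz": 15.7}, {"dx": 0.009, "dy": -0.054, "dz": 0, "wx": 0, "wy": 0, "wz": 19.6}, {"dx": 0.013, "
[... 1527 characters left out ...]
y": 0, "wz": -35.3}, {"dx": 0.036, "dy": 0.101, "dz": 0, "wx": 0, "wy": 0, "wz": -39.3}, {"dx": 0.043, "dy": 0.110, "dz": 0, "wx": 0, "wy": 0, "wz": -43.2}, {"dx": 0.051, "dy": 0.117, "dz": 0, "wx": 0, "wy": 0, "wz": -47.1}, {"dx": 0.059, "dy": 0.124, "dz": 0, "wx": 0, "wy": 0, "wz": -51.0}, {"dx": 0.068, "dy": 0.131, "dz": 0, "wx": 0, "wy": 0, "wz": -55.0}, {"dx": 0.077, "dy": 0.137, "dz": 0, "wx": 0, "wy": 0, "wz": -58.9}, {"dx": 0.087, "dy": 0.142, "dz": 0, "wx": 0, "wy": 0, "wz": -62.8}, {"dx": 0.097, "dy": 0.147, "dz": 0, "wx": 0, "wy": 0, "wz": -66.7}, {"dx": 0.107, "dy": 0.151, "dz": 0, "wx": 0, "wy": 0, "wz": -70.7}, {"dx": 0.118, "dy": 0.154, "dz": 0, "wx": 0, "wy": 0, "wz": -74.6},
```

Call:
drive_tool --deltas '[{"dx": 0.0,"dy": 0.011,"dz": 0,"wx": 0,"wy": 0,"wz": -3.9},{"dx": 0.001,"dy": 0.022,"dz": 0,"wx": 0,"wy": 0,"wz": -7.7},{"dx": 0.003,"dy": 0.032,"dz": 0,"wx": 0,"wy": 0,"wz": -11.6},{"dx": 0.006,"dy": 0.043,"dz": 0,"wx": 0,"wy": 0,"wz": -15.5},{"dx": 0.009,"dy": 0.053,"dz": 0,"wx": 0,"wy": 0,"wz": -19.4},{"dx": 0.013,"dy": 0.063,"dz": 0,"wx": 0,"wy": 0,"wz": -23.2},{"dx": 0.018,"dy": 0.073,"dz": 0,"wx": 0,"wy": 0,"wz": -27.1},{"dx": 0.023,"dy": 0.082,"dz": 0,"wx": 0,"wy": 0,"wz": -31.0},{"dx": 0.029,"dy": 0.091,"dz": 0,"wx": 0,"wy": 0,"wz": -34.9},{"dx": 0.035,"dy": 0.1,"dz": 0,"wx": 0,"wy": 0,"wz": -38.7},{"dx": 0.042,"dy": 0.108,"dz": 0,"wx": 0,"wy": 0,"wz": -42.6},{"dx": 0.042,"dy": 0.108,"dz": 0,"wx": 0,"wy": 0,"wz": -42.6}]'

```text
time_s: 4.05
tcp_pos: [0.4569, 0.1493, 0.0838]
ee_rot: [[0.887, 0.462, 0.0], [0.462, -0.887, 0.0], [0.001, -0.0, -1.0]]
wrist_force: [-0.0, 0.0, 0.9]
gripper_width: 0.352
```

Call:
drive_tool --deltas '[{"dx": 0.0,"dy": -0.011,"dz": 0,"wx": 0,"wy": 0,"wz": 3.9},{"dx": 0.002,"dy": -0.022,"dz": 0,"wx": 0,"wy": 0,"wz": 7.9},{"dx": 0.003,"dy": -0.033,"dz": 0,"wx": 0,"wy": 0,"wz": 11.8},{"dx": 0.006,"dy": -0.043,"dz": 0,"wx": 0,"wy": 0,"wz": 15.7},{"dx": 0.009,"dy": -0.054,"dz": 0,"wx": 0,"wy": 0,"wz": 19.6},{"dx": 0.013,"dy": -0.064,"dz": 0,"wx": 0,"wy": 0,"wz": 23.6},{"dx": 0.018,"dy": -0.074,"dz": 0,"wx": 0,"wy": 0,"wz": 27.5},{"dx": 0.023,"dy": -0.083,"dz": 0,"wx": 0,"wy": 0,"wz": 31.4},{"dx": 0.029,"dy": -0.093,"dz": 0,"wx": 0,"wy": 0,"wz": 35.3},{"dx": 0.036,"dy": -0.101,"dz": 0,"wx": 0,"wy": 0,"wz": 39.3},{"dx": 0.043,"dy": -0.11,"dz": 0,"wx": 0,"wy": 0,"wz": 43.2},{"dx": 0.051,"dy": -0.117,"dz": 0,"wx": 0,"wy": 0,"wz": 47.1},{"dx": 0.059,"dy": -0.124,"dz": 0,"wx": 0,"wy": 0,"wz": 51.0},{"dx": 0.068,"dy": -0.131,"dz": 0,"wx": 0,"wy": 0,"wz": 55.0},{"dx": 0.077,"dy": -0.137,"dz": 0,"wx": 0,"wy": 0,"wz": 58.9},{"dx": 0.087,"dy": -0.142,"dz": 0,"wx": 0,"wy": 0,"wz": 62.8},{"dx": 0.097,"dy": -0.147,"dz": 0,"wx": 0,"wy": 0,"wz": 66.7},{"dx": 0.107,"dy": -0.151,"dz": 0,"wx": 0,"wy": 0,"wz": 70.7},{"dx": 0.118,"dy": -0.154,"dz": 0,"wx": 0,"wy": 0,"wz": 74.6},{"dx": 0.118,"dy": -0.154,"dz": 0,"wx": 0,"wy": 0,"wz": 74.6}]'

```text
time_s: 6.05
tcp_pos: [0.4895, 0.3416, 0.0832]
ee_rot: [[0.681, -0.732, -0.001], [-0.732, -0.681, -0.001], [-0.0, 0.001, -1.0]]
wrist_force: [-1.7, -0.2, 0.9]
gripper_width: 0.348
```

```bash
python3 - <<'E'
from h import *
s=r.sense();print(s['time_s'],s['tcp_pos'],s['joints'])
a=cams.capture('scene')[:,:,::-1];cv2.imwrite('pics/scene3.png',a);a=a[245:385,320:520];cv2.imwrite('pics/sc3_crop.png',cv2.resize(a,None,fx=4,fy=4,interpolation=cv2.INTER_CUBIC))
im=cams.capture('wrist');cv2.imwrite('pics/wrist3.png',im[:,:,::-1])
E
```

```text
6.05 [0.48953723 0.34162537 0.08320839] [ 5.04303546e+01  2.68900437e+01 -1.37497813e+01 -1.49011193e-02
 -4.94256900e+01 -7.46691407e+00]
```

View pics/sc3_crop.png

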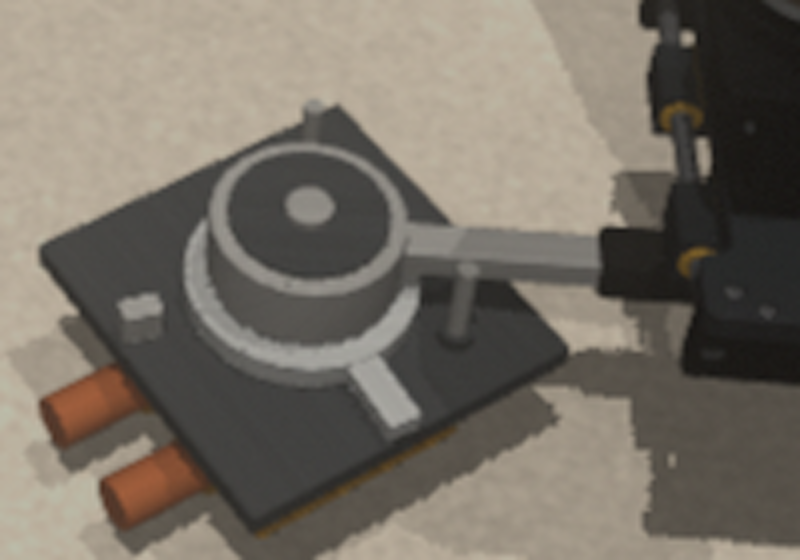

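View pics/wrist3.png

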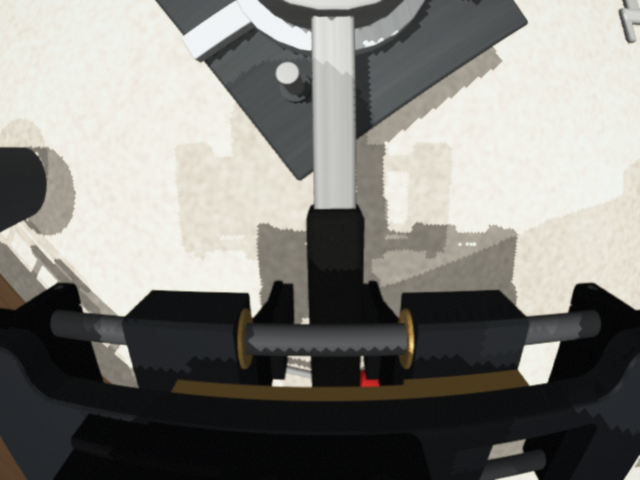

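```bash
python3 - <<'E'
from h import *
A=np.array([.5985,.2238])
for nm,ps in(('before',[(402,420),(434,404)]),('after',[(387,430),(420,412)])):
    m=np.mean([pl('scene',sc(*p),.082) for p in ps],0)[:2]-A;print(nm,np.linalg.norm(m),np.degrees(np.arctan2(m[1],m[0])))
# axis line of the tab from mask of bright pixels
for f in('pics/scene0.png','pics/scene3.png'):
    im=cv2.imread(f);pts=[]
    for v in range(330,356):
        for u in range(395,435):
            if im[v,u].min()>115:
                p=pl('scene',(u,v),.082)[:2]-A;rr=np.linalg.norm(p)
                if .052<rr<.078:pts.append((rr,np.degrees(np.arctan2(p[1],p[0]))))
    pts=np.array(pts);print(f,len(pts),pts.mean(0),pts.max(0))
p=(333-0,);s=r.sense()
print(s['wrist_force'])
for uv in((205,40),(185,25),(208,60)):
    q=wpl(uv,.082,s)[:2]-A;print('wrist',uv,np.linalg.norm(q),np.degrees(np.arctan2(q[1],q[0])))
E
```

```text
before 0.07339743648296741 79.90762935297033
after 0.0741466355290195 74.45504795231551
pics/scene0.png 125 [6.37148880e-02 8.00311071e+01] [7.53167004e-02 8.69325473e+01]
pics/scene3.png 116 [6.38512358e-02 7.50106976e+01] [7.49501284e-02 8.17540721e+01]
[-0.68300951 -0.59280413 -1.32786021]
wrist (205, 40) 0.06605489471268863 77.57879141169475
wrist (185, 25) 0.07054654122229059 67.0244813929843
wrist (208, 60) 0.07082063607102897 84.86850148383114
```

The tab went only from about 80° to 75°, far less than the stroke should give. I'll swing back and then go forward in slower sections, watching the tab.

Call:
drive_tool --deltas '[{"dx": 0.0,"dy": 0.011,"dz": 0,"wx": 0,"wy": 0,"wz": -3.9},{"dx": 0.002,"dy": 0.022,"dz": 0,"wx": 0,"wy": 0,"wz": -7.9},{"dx": 0.003,"dy": 0.033,"dz": 0,"wx": 0,"wy": 0,"wz": -11.8},{"dx": 0.006,"dy": 0.043,"dz": 0,"wx": 0,"wy": 0,"wz": -15.7},{"dx": 0.009,"dy": 0.054,"dz": 0,"wx": 0,"wy": 0,"wz": -19.6},{"dx": 0.013,"dy": 0.064,"dz": 0,"wx": 0,"wy": 0,"wz": -23.6},{"dx": 0.018,"dy": 0.074,"dz": 0,"wx": 0,"wy": 0,"wz": -27.5},{"dx": 0.023,"dy": 0.083,"dz": 0,"wx": 0,"wy": 0,"wz": -31.4},{"dx": 0.029,"dy": 0.093,"dz": 0,"wx": 0,"wy": 0,"wz": -35.3},{"dx": 0.036,"dy": 0.101,"dz": 0,"wx": 0,"wy": 0,"wz": -39.3},{"dx": 0.043,"dy": 0.11,"dz": 0,"wx": 0,"wy": 0,"wz": -43.2},{"dx": 0.051,"dy": 0.117,"dz": 0,"wx": 0,"wy": 0,"wz": -47.1},{"dx": 0.059,"dy": 0.124,"dz": 0,"wx": 0,"wy": 0,"wz": -51.0},{"dx": 0.068,"dy": 0.131,"dz": 0,"wx": 0,"wy": 0,"wz": -55.0},{"dx": 0.077,"dy": 0.137,"dz": 0,"wx": 0,"wy": 0,"wz": -58.9},{"dx": 0.087,"dy": 0.142,"dz": 0,"wx": 0,"wy": 0,"wz": -62.8},{"dx": 0.097,"dy": 0.147,"dz": 0,"wx": 0,"wy": 0,"wz": -66.7},{"dx": 0.107,"dy": 0.151,"dz": 0,"wx": 0,"wy": 0,"wz": -70.7},{"dx": 0.118,"dy": 0.154,"dz": 0,"wx": 0,"wy": 0,"wz": -74.6},{"dx": 0.118,"dy": 0.154,"dz": 0,"wx": 0,"wy": 0,"wz": -74.6}]'

```text
time_s: 8.15
tcp_pos: [0.4579, 0.149, 0.0838]
ee_rot: [[0.887, 0.462, 0.001], [0.462, -0.887, 0.001], [0.001, -0.0, -1.0]]
wrist_force: [-0.3, -0.6, -0.2]
gripper_width: 0.353
```

```bash
cat >> h.py <<'E'
def look(k):
    s=r.sense();print(s['time_s'],np.round(s['tcp_pos'],4),'F',np.round(s['wrist_force'],1))
    a=cams.capture('scene')[:,:,::-1];cv2.imwrite(f'pics/scene{k}.png',a)
    im=cams.capture('wrist');cv2.imwrite(f'pics/wrist{k}.png',im[:,:,::-1])
    c=cv2.resize(a[235:400,300:520],None,fx=2.5,fy=2.5,interpolation=cv2.INTER_CUBIC);w=cv2.resize(im[:,:,::-1],None,fx=.85,fy=.85)[:412]
    o=np.zeros((580,800,3),np.uint8);o[:412,:550]=c[:412,:550];w2=cv2.resize(im[:,:,::-1],(250,188));o[:188,550:]=w2
    cv2.imwrite(f'pics/look{k}.png',o)
E
python3 - <<'E'
from h import *
look(4)
E
python3 arc.py 207.6 170 20
```

```text
8.15 [0.4579 0.149  0.0838] F [-0.3 -0.6 -0.2]
{"dx": 0.000, "dy": -0.005, "dz": 0, "wx": 0, "wy": 0, "wz": 1.9}, {"dx": 0.000, "dy": -0.010, "dz": 0, "wx": 0, "wy": 0, "wz": 3.8}, {"dx": 0.001, "dy": -0.016, "dz": 0, "wx": 0, "wy": 0, "wz": 5.6}, {"dx": 0.001, "dy": -0.021, "dz": 0, "wx": 0, "wy": 0, "wz": 7.5}, {"dx": 0.002, "dy": -0.026, "dz": 0, "wx": 0, "wy": 0, "wz": 9.4}, {"dx": 0.003, "dy": -0.031, "dz": 0, "wx": 0, "wy": 0, "wz": 11.3}, {"dx": 0.004, "dy": -0.036, "dz": 0, "wx": 0, "wy": 0, "wz": 13.2}, {"dx": 0.005, "dy": -0.042, "dz": 0, "wx": 0, "wy": 0, "wz": 15.0}, {"dx": 0.007, "dy": -0.047, "dz": 0, "wx": 0, "wy": 0, "wz": 16.9}, {"dx": 0.009, "dy": -0.052, "dz": 0, "wx": 0, "wy": 0, "wz": 18.8}, {"dx": 0.010, "dy": -0.057, "dz": 0, "wx": 0, "wy": 0, "wz": 20.7}, {"dx": 0.012, "dy": -0.061, "dz": 0, "wx": 0, "wy": 0, "wz": 22.6}, {"dx": 0.014, "dy": -0.066, "dz": 0, "wx": 0, "wy": 0, "wz": 24.4}, {"dx": 0.017, "dy": -0.071, "dz": 0, "wx": 0, "wy": 0, "wz": 26.3}, {"dx": 0.019, "dy": -0.076, "dz": 0, "wx": 0, "wy": 0, "wz": 28.2}, {"dx": 0.022, "dy": -0.080, "dz": 0, "wx": 0, "wy": 0, "wz": 30.1}, {"dx": 0.024, "dy": -0.085, "dz": 0, "wx": 0, "wy": 0, "wz": 32.0}, {"dx": 0.027, "dy": -0.089, "dz": 0, "wx": 0, "wy": 0, "wz": 33.8}, {"dx": 0.030, "dy": -0.093, "dz": 0, "wx": 0, "wy": 0, "wz": 35.7}, {"dx": 0.033, "dy": -0.098, "dz": 0, "wx": 0, "wy": 0, "wz": 37.6},
```

View pics/look4.png

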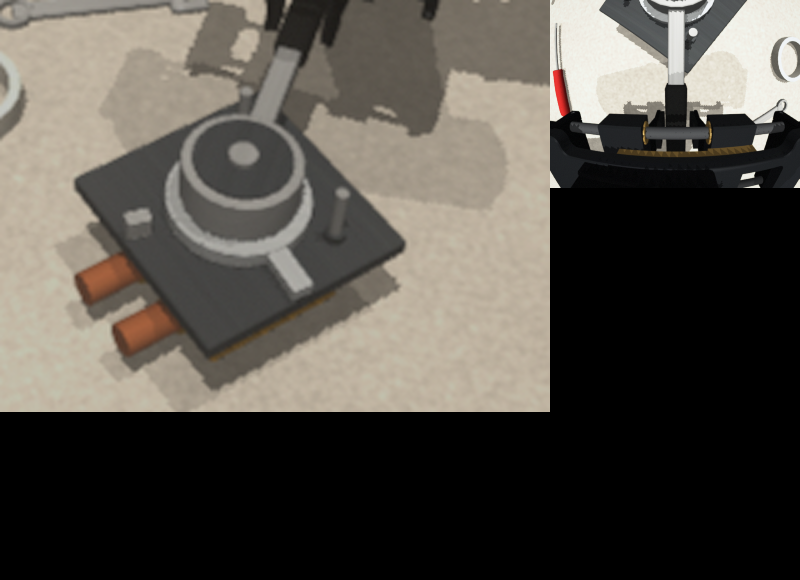

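The handle is now by the far bolt and the tab has stayed at (290,272) in the crop. I'll go forward slowly over the first half.

Call:
drive_tool --deltas '[{"dx": 0.0,"dy": -0.005,"dz": 0,"wx": 0,"wy": 0,"wz": 1.9},{"dx": 0.0,"dy": -0.01,"dz": 0,"wx": 0,"wy": 0,"wz": 3.8},{"dx": 0.001,"dy": -0.016,"dz": 0,"wx": 0,"wy": 0,"wz": 5.6},{"dx": 0.001,"dy": -0.021,"dz": 0,"wx": 0,"wy": 0,"wz": 7.5},{"dx": 0.002,"dy": -0.026,"dz": 0,"wx": 0,"wy": 0,"wz": 9.4},{"dx": 0.003,"dy": -0.031,"dz": 0,"wx": 0,"wy": 0,"wz": 11.3},{"dx": 0.004,"dy": -0.036,"dz": 0,"wx": 0,"wy": 0,"wz": 13.2},{"dx": 0.005,"dy": -0.042,"dz": 0,"wx": 0,"wy": 0,"wz": 15.0},{"dx": 0.007,"dy": -0.047,"dz": 0,"wx": 0,"wy": 0,"wz": 16.9},{"dx": 0.009,"dy": -0.052,"dz": 0,"wx": 0,"wy": 0,"wz": 18.8},{"dx": 0.01,"dy": -0.057,"dz": 0,"wx": 0,"wy": 0,"wz": 20.7},{"dx": 0.012,"dy": -0.061,"dz": 0,"wx": 0,"wy": 0,"wz": 22.6},{"dx": 0.014,"dy": -0.066,"dz": 0,"wx": 0,"wy": 0,"wz": 24.4},{"dx": 0.017,"dy": -0.071,"dz": 0,"wx": 0,"wy": 0,"wz": 26.3},{"dx": 0.019,"dy": -0.076,"dz": 0,"wx": 0,"wy": 0,"wz": 28.2},{"dx": 0.022,"dy": -0.08,"dz": 0,"wx": 0,"wy": 0,"wz": 30.1},{"dx": 0.024,"dy": -0.085,"dz": 0,"wx": 0,"wy": 0,"wz": 32.0},{"dx": 0.027,"dy": -0.089,"dz": 0,"wx": 0,"wy": 0,"wz": 33.8},{"dx": 0.03,"dy": -0.093,"dz": 0,"wx": 0,"wy": 0,"wz": 35.7},{"dx": 0.033,"dy": -0.098,"dz": 0,"wx": 0,"wy": 0,"wz": 37.6}]'

```text
time_s: 10.25
tcp_pos: [0.4409, 0.2512, 0.0835]
ee_rot: [[0.985, -0.175, -0.001], [-0.175, -0.985, -0.002], [-0.0, 0.002, -1.0]]
wrist_force: [2.9, -4.9, 0.9]
gripper_width: 0.349
```

```bash
python3 - <<'E'
from h import *
look(5)
E
python3 arc.py 170 133 20
```

```text
10.25 [0.4409 0.2512 0.0835] F [ 2.9 -4.9  0.9]
{"dx": 0.000, "dy": -0.005, "dz": 0, "wx": 0, "wy": 0, "wz": 1.8}, {"dx": 0.000, "dy": -0.010, "dz": 0, "wx": 0, "wy": 0, "wz": 3.7}, {"dx": 0.001, "dy": -0.015, "dz": 0, "wx": 0, "wy": 0, "wz": 5.6}, {"dx": 0.001, "dy": -0.021, "dz": 0, "wx": 0, "wy": 0, "wz": 7.4}, {"dx": 0.002, "dy": -0.026, "dz": 0, "wx": 0, "wy": 0, "wz": 9.2}, {"dx": 0.003, "dy": -0.031, "dz": 0, "wx": 0, "wy": 0, "wz": 11.1}, {"dx": 0.004, "dy": -0.036, "dz": 0, "wx": 0, "wy": 0, "wz": 12.9}, {"dx": 0.005, "dy": -0.041, "dz": 0, "wx": 0, "wy": 0, "wz": 14.8}, {"dx": 0.007, "dy": -0.046, "dz": 0, "wx": 0, "wy": 0, "wz": 16.7}, {"dx": 0.008, "dy": -0.051, "dz": 0, "wx": 0, "wy": 0, "wz": 18.5}, {"dx": 0.010, "dy": -0.056, "dz": 0, "wx": 0, "wy": 0, "wz": 20.3}, {"dx": 0.012, "dy": -0.060, "dz": 0, "wx": 0, "wy": 0, "wz": 22.2}, {"dx": 0.014, "dy": -0.065, "dz": 0, "wx": 0, "wy": 0, "wz": 24.1}, {"dx": 0.016, "dy": -0.070, "dz": 0, "wx": 0, "wy": 0, "wz": 25.9}, {"dx": 0.018, "dy": -0.074, "dz": 0, "wx": 0, "wy": 0, "wz": 27.8}, {"dx": 0.021, "dy": -0.079, "dz": 0, "wx": 0, "wy": 0, "wz": 29.6}, {"dx": 0.024, "dy": -0.083, "dz": 0, "wx": 0, "wy": 0, "wz": 31.4}, {"dx": 0.026, "dy": -0.088, "dz": 0, "wx": 0, "wy": 0, "wz": 33.3}, {"dx": 0.029, "dy": -0.092, "dz": 0, "wx": 0, "wy": 0, "wz": 35.2}, {"dx": 0.032, "dy": -0.096, "dz": 0, "wx": 0, "wy": 0, "wz": 37.0},
```

View pics/look5.png

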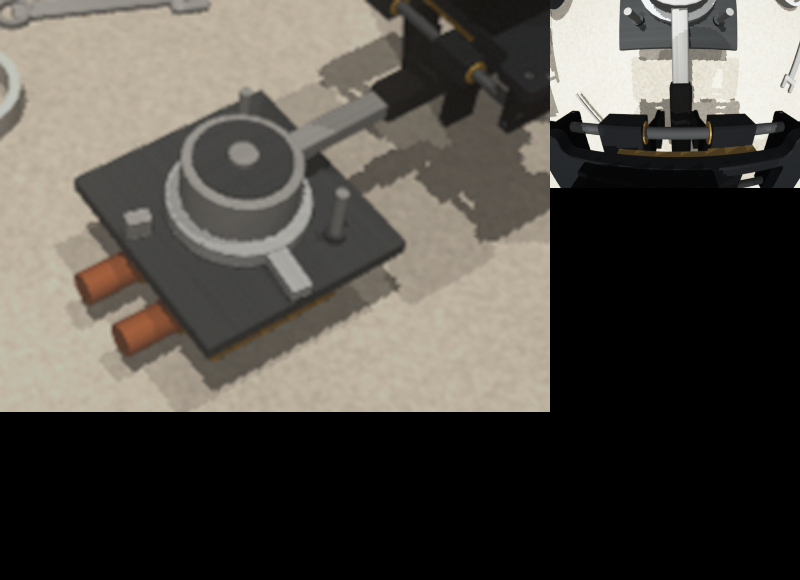

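The force is now ~5.7 N, so the ratchet has just engaged. The tab is still at (290,272). I'll continue slowly.

Call:
drive_tool --deltas '[{"dx": 0.0,"dy": -0.005,"dz": 0,"wx": 0,"wy": 0,"wz": 1.8},{"dx": 0.0,"dy": -0.01,"dz": 0,"wx": 0,"wy": 0,"wz": 3.7},{"dx": 0.001,"dy": -0.015,"dz": 0,"wx": 0,"wy": 0,"wz": 5.6},{"dx": 0.001,"dy": -0.021,"dz": 0,"wx": 0,"wy": 0,"wz": 7.4},{"dx": 0.002,"dy": -0.026,"dz": 0,"wx": 0,"wy": 0,"wz": 9.2},{"dx": 0.003,"dy": -0.031,"dz": 0,"wx": 0,"wy": 0,"wz": 11.1},{"dx": 0.004,"dy": -0.036,"dz": 0,"wx": 0,"wy": 0,"wz": 12.9},{"dx": 0.005,"dy": -0.041,"dz": 0,"wx": 0,"wy": 0,"wz": 14.8},{"dx": 0.007,"dy": -0.046,"dz": 0,"wx": 0,"wy": 0,"wz": 16.7},{"dx": 0.008,"dy": -0.051,"dz": 0,"wx": 0,"wy": 0,"wz": 18.5}]'

```text
time_s: 11.35
tcp_pos: [0.4576, 0.3003, 0.0834]
ee_rot: [[0.878, -0.478, -0.001], [-0.478, -0.878, -0.001], [-0.0, 0.002, -1.0]]
wrist_force: [0.7, -2.5, 1.3]
gripper_width: 0.346
```

```bash
python3 - <<'E'
from h import *
look(6)
E
python3 arc.py 151.5 132 10
```

```text
11.35 [0.4576 0.3003 0.0834] F [ 0.7 -2.5  1.3]
{"dx": 0.000, "dy": -0.005, "dz": 0, "wx": 0, "wy": 0, "wz": 1.9}, {"dx": 0.000, "dy": -0.011, "dz": 0, "wx": 0, "wy": 0, "wz": 3.9}, {"dx": 0.001, "dy": -0.016, "dz": 0, "wx": 0, "wy": 0, "wz": 5.8}, {"dx": 0.001, "dy": -0.022, "dz": 0, "wx": 0, "wy": 0, "wz": 7.8}, {"dx": 0.002, "dy": -0.027, "dz": 0, "wx": 0, "wy": 0, "wz": 9.8}, {"dx": 0.003, "dy": -0.032, "dz": 0, "wx": 0, "wy": 0, "wz": 11.7}, {"dx": 0.005, "dy": -0.038, "dz": 0, "wx": 0, "wy": 0, "wz": 13.7}, {"dx": 0.006, "dy": -0.043, "dz": 0, "wx": 0, "wy": 0, "wz": 15.6}, {"dx": 0.007, "dy": -0.048, "dz": 0, "wx": 0, "wy": 0, "wz": 17.6}, {"dx": 0.009, "dy": -0.053, "dz": 0, "wx": 0, "wy": 0, "wz": 19.5},
```

View pics/look6.png

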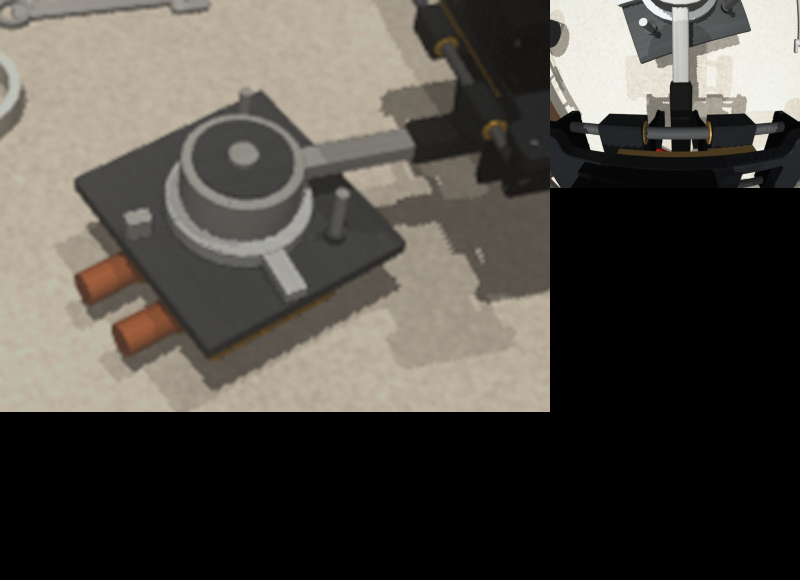

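Call:
drive_tool --deltas '[{"dx": 0.0,"dy": -0.005,"dz": 0,"wx": 0,"wy": 0,"wz": 1.9},{"dx": 0.0,"dy": -0.011,"dz": 0,"wx": 0,"wy": 0,"wz": 3.9},{"dx": 0.001,"dy": -0.016,"dz": 0,"wx": 0,"wy": 0,"wz": 5.8},{"dx": 0.001,"dy": -0.022,"dz": 0,"wx": 0,"wy": 0,"wz": 7.8},{"dx": 0.002,"dy": -0.027,"dz": 0,"wx": 0,"wy": 0,"wz": 9.8}]'

```text
time_s: 11.95
tcp_pos: [0.4717, 0.322, 0.0831]
ee_rot: [[0.784, -0.62, -0.003], [-0.62, -0.784, -0.003], [-0.0, 0.004, -1.0]]
wrist_force: [-0.8, -1.2, -0.7]
gripper_width: 0.348
```

```bash
cat >> h.py <<'E'
A=np.array([.5985,.2238])
def tab(f):
    im=cv2.imread(f);pts=[]
    for v in range(300,370):
        for u in range(325,440):
            if im[v,u].min()>115 and np.ptp(im[v,u])<25:
                p=pl('scene',(u,v),.082)[:2]-A;rr=np.linalg.norm(p);a=np.degrees(np.arctan2(p[1],p[0]))
                if .054<rr<.078 and -18<a<95:pts.append((rr,a))
    pts=np.array(pts);return len(pts),pts.mean(0).round(4),np.percentile(pts[:,1],[5,50,95]).round(1)
E
python3 - <<'E'
from h import *
look(7)
for k in(0,3,4,5,6,7):print(k,tab(f'pics/scene{k}.png'))
E
```

```text
11.95 [0.4717 0.322  0.0831] F [-0.8 -1.2 -0.7]
0 (116, array([6.45000e-02, 8.00103e+01]), array([74.3, 80. , 85.7]))
3 (109, array([6.46000e-02, 7.50271e+01]), array([69.6, 75. , 80.5]))
4 (114, array([6.45000e-02, 7.49745e+01]), array([69.3, 74.9, 80.8]))
5 (112, array([6.44000e-02, 7.46333e+01]), array([69. , 74.6, 80.3]))
6 (113, array([6.46000e-02, 7.15765e+01]), array([66.2, 71.6, 77.2]))
7 (113, array([6.45000e-02, 6.71758e+01]), array([61.7, 67.3, 72.9]))
```

View pics/look7.png

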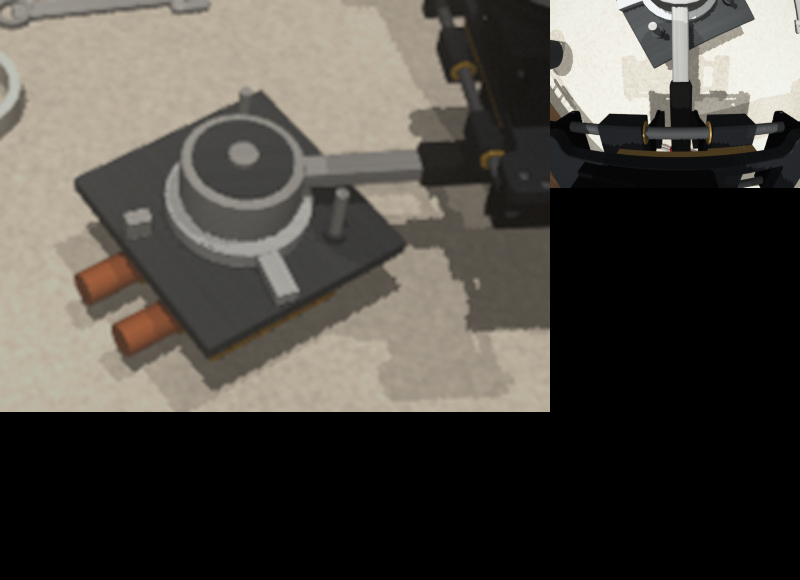

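The ring follows only partly: the handle moved 18.5° for ~3° of tab, then ~10° for 4.4°. I'll test a hold and then a slower swing to see whether the coupling depends on speed.

Call:
drive_tool --deltas '[{"dx": 0.0,"dy": 0,"dz": 0,"wx": 0,"wy": 0,"wz": 0},{"dx": 0.0,"dy": 0,"dz": 0,"wx": 0,"wy": 0,"wz": 0},{"dx": 0.0,"dy": 0,"dz": 0,"wx": 0,"wy": 0,"wz": 0},{"dx": 0.0,"dy": 0,"dz": 0,"wx": 0,"wy": 0,"wz": 0}]'

```text
time_s: 12.45
tcp_pos: [0.4729, 0.3235, 0.0837]
ee_rot: [[0.785, -0.619, 0.0], [-0.619, -0.785, 0.0], [-0.0, -0.0, -1.0]]
wrist_force: [1.8, 0.0, 0.0]
gripper_width: 0.353
```

```bash
python3 - <<'E'
from h import *
look(8)
print(tab(f'pics/scene8.png'))
s=r.sense();
im=cv2.imread('pics/wrist8.png')
# handle angle from shank in wrist image: rows 30..200 bright cols
for v in (40,80,120,160,190):
    row=im[v].astype(int).min(1);print(v,[int(x) for x in np.where(row[300:380]>150)[0][[0,-1]]+300] if (row[300:380]>150).any() else None)
E
python3 arc.py 141.7 132 12
```

```text
12.45 [0.4729 0.3235 0.0837] F [1.8 0.  0. ]
(114, array([6.4600e-02, 6.7219e+01]), array([61.7, 67.3, 72.9]))
40 [300, 379]
80 [313, 352]
120 [314, 352]
160 [314, 352]
190 [300, 352]
{"dx": 0.000, "dy": -0.002, "dz": 0, "wx": 0, "wy": 0, "wz": 0.8}, {"dx": 0.000, "dy": -0.005, "dz": 0, "wx": 0, "wy": 0, "wz": 1.6}, {"dx": 0.000, "dy": -0.007, "dz": 0, "wx": 0, "wy": 0, "wz": 2.4}, {"dx": 0.000, "dy": -0.009, "dz": 0, "wx": 0, "wy": 0, "wz": 3.2}, {"dx": 0.000, "dy": -0.011, "dz": 0, "wx": 0, "wy": 0, "wz": 4.0}, {"dx": 0.001, "dy": -0.014, "dz": 0, "wx": 0, "wy": 0, "wz": 4.8}, {"dx": 0.001, "dy": -0.016, "dz": 0, "wx": 0, "wy": 0, "wz": 5.7}, {"dx": 0.001, "dy": -0.018, "dz": 0, "wx": 0, "wy": 0, "wz": 6.5}, {"dx": 0.001, "dy": -0.020, "dz": 0, "wx": 0, "wy": 0, "wz": 7.3}, {"dx": 0.002, "dy": -0.022, "dz": 0, "wx": 0, "wy": 0, "wz": 8.1}, {"dx": 0.002, "dy": -0.025, "dz": 0, "wx": 0, "wy": 0, "wz": 8.9}, {"dx": 0.002, "dy": -0.027, "dz": 0, "wx": 0, "wy": 0, "wz": 9.7},
```

View pics/wrist8.png

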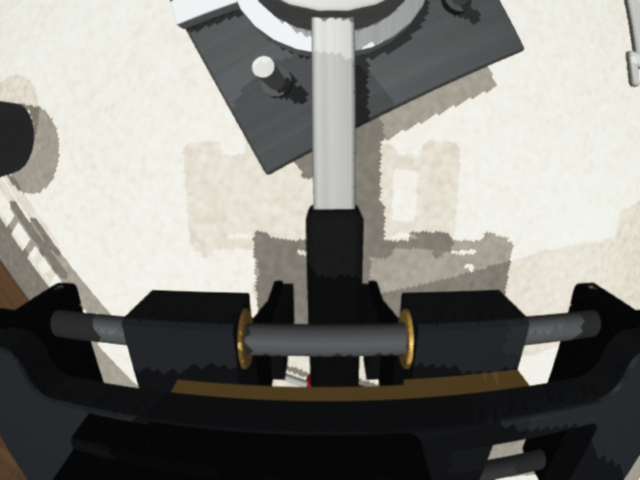

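Call:
drive_tool --deltas '[{"dx": 0.0,"dy": -0.002,"dz": 0,"wx": 0,"wy": 0,"wz": 0.8},{"dx": 0.0,"dy": -0.005,"dz": 0,"wx": 0,"wy": 0,"wz": 1.6},{"dx": 0.0,"dy": -0.007,"dz": 0,"wx": 0,"wy": 0,"wz": 2.4},{"dx": 0.0,"dy": -0.009,"dz": 0,"wx": 0,"wy": 0,"wz": 3.2},{"dx": 0.0,"dy": -0.011,"dz": 0,"wx": 0,"wy": 0,"wz": 4.0},{"dx": 0.001,"dy": -0.014,"dz": 0,"wx": 0,"wy": 0,"wz": 4.8},{"dx": 0.001,"dy": -0.016,"dz": 0,"wx": 0,"wy": 0,"wz": 5.7},{"dx": 0.001,"dy": -0.018,"dz": 0,"wx": 0,"wy": 0,"wz": 6.5},{"dx": 0.001,"dy": -0.02,"dz": 0,"wx": 0,"wy": 0,"wz": 7.3},{"dx": 0.002,"dy": -0.022,"dz": 0,"wx": 0,"wy": 0,"wz": 8.1},{"dx": 0.002,"dy": -0.025,"dz": 0,"wx": 0,"wy": 0,"wz": 8.9},{"dx": 0.002,"dy": -0.027,"dz": 0,"wx": 0,"wy": 0,"wz": 9.7}]'

```text
time_s: 13.75
tcp_pos: [0.4914, 0.3435, 0.0836]
ee_rot: [[0.668, -0.744, 0.0], [-0.744, -0.668, -0.0], [0.0, 0.0, -1.0]]
wrist_force: [-0.4, 0.0, -0.9]
gripper_width: 0.354
```

```bash
python3 - <<'E'
from h import *
look(9)
print(tab(f'pics/scene9.png'))
im=cv2.imread('pics/wrist9.png')
for v in (80,120,160):
    row=im[v].astype(int).min(1);print(v,np.where(row[300:380]>150)[0][[0,-1]]+300)
E
```

```text
13.75 [0.4914 0.3435 0.0836] F [-0.4  0.  -0.9]
(114, array([6.4600e-02, 6.7219e+01]), array([61.7, 67.3, 72.9]))
80 [314 353]
120 [314 353]
160 [315 353]
```

That slow part gave zero ring motion with no force. It looks as if any small bounce of the handle in the loose jaws, or a pause, resets the free play. I'll clamp the grip firmly so the handle can't rattle, then swing monotonically.

Call:
drive_tool --deltas '[{"dx": 0.0,"dy": 0.005,"dz": 0,"wx": 0,"wy": 0,"wz": -2},{"dx": 0.0,"dy": 0.008,"dz": 0,"wx": 0,"wy": 0,"wz": -3},{"dx": 0.0,"dy": 0.008,"dz": 0,"wx": 0,"wy": 0,"wz": -3},{"dx": 0.0,"dy": 0.008,"dz": 0,"wx": 0,"wy": 0,"wz": -3},{"dx": 0.0,"dy": 0.008,"dz": 0,"wx": 0,"wy": 0,"wz": -3}]' --gripper 0.0

```text
time_s: 14.35
tcp_pos: [0.4851, 0.3379, 0.0836]
ee_rot: [[0.707, -0.708, -0.0], [-0.708, -0.707, -0.0], [-0.0, 0.0, -1.0]]
wrist_force: [-1.2, -0.6, 0.2]
gripper_width: 0.252
```

```bash
python3 arc.py 135 207.5 19; python3 arc.py 207.5 132.5 20
```

```text
{"dx": 0.000, "dy": 0.011, "dz": 0, "wx": 0, "wy": 0, "wz": -3.8}, {"dx": 0.001, "dy": 0.021, "dz": 0, "wx": 0, "wy": 0, "wz": -7.6}, {"dx": 0.003, "dy": 0.032, "dz": 0, "wx": 0, "wy": 0, "wz": -11.4}, {"dx": 0.006, "dy": 0.042, "dz": 0, "wx": 0, "wy": 0, "wz": -15.3}, {"dx": 0.009, "dy": 0.052, "dz": 0, "wx": 0, "wy": 0, "wz": -19.1}, {"dx": 0.013, "dy": 0.062, "dz": 0, "wx": 0, "wy": 0, "wz": -22.9}, {"dx": 0.017, "dy": 0.072, "dz": 0, "wx": 0, "wy": 0, "wz": -26.7}, {"dx": 0.022, "dy": 0.081, "dz": 0, "wx": 0, "wy": 0, "wz": -30.5}, {"dx": 0.028, "dy": 0.090, "dz": 0, "wx": 0, "wy": 0, "wz": -34.3}, {"dx": 0.034, "dy": 0.099, "dz": 0, "wx": 0, "wy": 0, "wz": -38.2}, {"dx": 0.041, "dy": 0.107, "dz": 0, "wx": 0, "wy": 0, "wz": -42.0}, {"dx": 0.048, "dy": 0.115, "dz": 0, "wx": 0, "wy": 0, "wz": -45.8}, {"dx": 0.056, "dy": 0.122, "dz": 0, "wx": 0, "wy": 0, "wz": -49.6}, {"dx": 0.065, "dy": 0.128, "dz": 0, "wx": 0, "wy": 0, "wz": -53.4}, {"dx": 0.073, "dy": 0.135, "dz": 0, "wx": 0, "wy": 0, "wz": -57.2}, {"dx": 0.083, "dy": 0.140, "dz": 0, "wx": 0, "wy": 0, "wz": -61.1}, {"dx": 0.092, 
[... 848 characters left out ...]
wy": 0, "wz": 37.5}, {"dx": 0.040, "dy": -0.105, "dz": 0, "wx": 0, "wy": 0, "wz": 41.2}, {"dx": 0.047, "dy": -0.113, "dz": 0, "wx": 0, "wy": 0, "wz": 45.0}, {"dx": 0.055, "dy": -0.120, "dz": 0, "wx": 0, "wy": 0, "wz": 48.8}, {"dx": 0.063, "dy": -0.127, "dz": 0, "wx": 0, "wy": 0, "wz": 52.5}, {"dx": 0.071, "dy": -0.133, "dz": 0, "wx": 0, "wy": 0, "wz": 56.2}, {"dx": 0.080, "dy": -0.139, "dz": 0, "wx": 0, "wy": 0, "wz": 60.0}, {"dx": 0.089, "dy": -0.143, "dz": 0, "wx": 0, "wy": 0, "wz": 63.8}, {"dx": 0.099, "dy": -0.148, "dz": 0, "wx": 0, "wy": 0, "wz": 67.5}, {"dx": 0.109, "dy": -0.152, "dz": 0, "wx": 0, "wy": 0, "wz": 71.2}, {"dx": 0.119, "dy": -0.155, "dz": 0, "wx": 0, "wy": 0, "wz": 75.0},
```

The gripper is clamped at 0.252 (22 mm), which matches the grip. Next is the back swing.

Call:
drive_tool --deltas '[{"dx": 0.0,"dy": 0.011,"dz": 0,"wx": 0,"wy": 0,"wz": -3.8},{"dx": 0.001,"dy": 0.021,"dz": 0,"wx": 0,"wy": 0,"wz": -7.6},{"dx": 0.003,"dy": 0.032,"dz": 0,"wx": 0,"wy": 0,"wz": -11.4},{"dx": 0.006,"dy": 0.042,"dz": 0,"wx": 0,"wy": 0,"wz": -15.3},{"dx": 0.009,"dy": 0.052,"dz": 0,"wx": 0,"wy": 0,"wz": -19.1},{"dx": 0.013,"dy": 0.062,"dz": 0,"wx": 0,"wy": 0,"wz": -22.9},{"dx": 0.017,"dy": 0.072,"dz": 0,"wx": 0,"wy": 0,"wz": -26.7},{"dx": 0.022,"dy": 0.081,"dz": 0,"wx": 0,"wy": 0,"wz": -30.5},{"dx": 0.028,"dy": 0.09,"dz": 0,"wx": 0,"wy": 0,"wz": -34.3},{"dx": 0.034,"dy": 0.099,"dz": 0,"wx": 0,"wy": 0,"wz": -38.2},{"dx": 0.041,"dy": 0.107,"dz": 0,"wx": 0,"wy": 0,"wz": -42.0},{"dx": 0.048,"dy": 0.115,"dz": 0,"wx": 0,"wy": 0,"wz": -45.8},{"dx": 0.056,"dy": 0.122,"dz": 0,"wx": 0,"wy": 0,"wz": -49.6},{"dx": 0.065,"dy": 0.128,"dz": 0,"wx": 0,"wy": 0,"wz": -53.4},{"dx": 0.073,"dy": 0.135,"dz": 0,"wx": 0,"wy": 0,"wz": -57.2},{"dx": 0.083,"dy": 0.14,"dz": 0,"wx": 0,"wy": 0,"wz": -61.1},{"dx": 0.092,"dy": 0.145,"dz": 0,"wx": 0,"wy": 0,"wz": -64.9},{"dx": 0.102,"dy": 0.149,"dz": 0,"wx": 0,"wy": 0,"wz": -68.7},{"dx": 0.112,"dy": 0.153,"dz": 0,"wx": 0,"wy": 0,"wz": -72.5},{"dx": 0.112,"dy": 0.153,"dz": 0,"wx": 0,"wy": 0,"wz": -72.5}]'

```text
time_s: 16.35
tcp_pos: [0.4544, 0.1483, 0.0835]
ee_rot: [[0.887, 0.462, -0.005], [0.462, -0.887, -0.003], [-0.006, 0.001, -1.0]]
wrist_force: [-6.3, -0.7, 6.4]
gripper_width: 0.248
```

Call:
drive_tool --deltas '[{"dx": 0.0,"dy": -0.01,"dz": 0,"wx": 0,"wy": 0,"wz": 3.8},{"dx": 0.001,"dy": -0.021,"dz": 0,"wx": 0,"wy": 0,"wz": 7.5},{"dx": 0.003,"dy": -0.031,"dz": 0,"wx": 0,"wy": 0,"wz": 11.2},{"dx": 0.005,"dy": -0.041,"dz": 0,"wx": 0,"wy": 0,"wz": 15.0},{"dx": 0.008,"dy": -0.051,"dz": 0,"wx": 0,"wy": 0,"wz": 18.8},{"dx": 0.012,"dy": -0.061,"dz": 0,"wx": 0,"wy": 0,"wz": 22.5},{"dx": 0.017,"dy": -0.071,"dz": 0,"wx": 0,"wy": 0,"wz": 26.2},{"dx": 0.021,"dy": -0.08,"dz": 0,"wx": 0,"wy": 0,"wz": 30.0},{"dx": 0.027,"dy": -0.089,"dz": 0,"wx": 0,"wy": 0,"wz": 33.8},{"dx": 0.033,"dy": -0.097,"dz": 0,"wx": 0,"wy": 0,"wz": 37.5},{"dx": 0.04,"dy": -0.105,"dz": 0,"wx": 0,"wy": 0,"wz": 41.2},{"dx": 0.047,"dy": -0.113,"dz": 0,"wx": 0,"wy": 0,"wz": 45.0},{"dx": 0.055,"dy": -0.12,"dz": 0,"wx": 0,"wy": 0,"wz": 48.8},{"dx": 0.063,"dy": -0.127,"dz": 0,"wx": 0,"wy": 0,"wz": 52.5},{"dx": 0.071,"dy": -0.133,"dz": 0,"wx": 0,"wy": 0,"wz": 56.2},{"dx": 0.08,"dy": -0.139,"dz": 0,"wx": 0,"wy": 0,"wz": 60.0},{"dx": 0.089,"dy": -0.143,"dz": 0,"wx": 0,"wy": 0,"wz": 63.8},{"dx": 0.099,"dy": -0.148,"dz": 0,"wx": 0,"wy": 0,"wz": 67.5},{"dx": 0.109,"dy": -0.152,"dz": 0,"wx": 0,"wy": 0,"wz": 71.2},{"dx": 0.119,"dy": -0.155,"dz": 0,"wx": 0,"wy": 0,"wz": 75.0}]'

```text
time_s: 18.35
tcp_pos: [0.4898, 0.3423, 0.0836]
ee_rot: [[0.674, -0.739, -0.002], [-0.739, -0.674, -0.002], [0.001, 0.003, -1.0]]
wrist_force: [0.7, -2.5, -0.6]
gripper_width: 0.253
```

```bash
python3 - <<'E'
from h import *
look(10)
print(tab(f'pics/scene10.png'))
E
```

```text
18.35 [0.4898 0.3423 0.0836] F [ 0.7 -2.5 -0.6]
(113, array([ 0.0645, 56.7002]), array([51.1, 56.6, 62.4]))
```

View pics/look10.png

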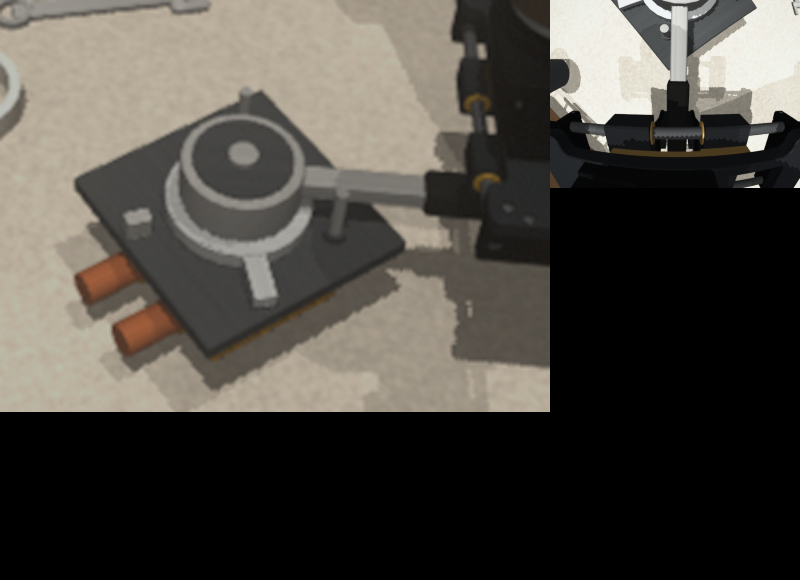

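That was 10.5° this time, so clamping helps but the drive still drops out. I'll try faster strokes, which keep the handle speed well above any jitter. There are still ~70° to go, so the stop is far off.

```bash
python3 arc.py 132.5 207.5 10; python3 arc.py 207.5 134 9
```

```text
{"dx": 0.001, "dy": 0.021, "dz": 0, "wx": 0, "wy": 0, "wz": -7.5}, {"dx": 0.005, "dy": 0.041, "dz": 0, "wx": 0, "wy": 0, "wz": -15.0}, {"dx": 0.012, "dy": 0.061, "dz": 0, "wx": 0, "wy": 0, "wz": -22.5}, {"dx": 0.021, "dy": 0.080, "dz": 0, "wx": 0, "wy": 0, "wz": -30.0}, {"dx": 0.033, "dy": 0.097, "dz": 0, "wx": 0, "wy": 0, "wz": -37.5}, {"dx": 0.047, "dy": 0.113, "dz": 0, "wx": 0, "wy": 0, "wz": -45.0}, {"dx": 0.063, "dy": 0.127, "dz": 0, "wx": 0, "wy": 0, "wz": -52.5}, {"dx": 0.080, "dy": 0.139, "dz": 0, "wx": 0, "wy": 0, "wz": -60.0}, {"dx": 0.099, "dy": 0.148, "dz": 0, "wx": 0, "wy": 0, "wz": -67.5}, {"dx": 0.119, "dy": 0.155, "dz": 0, "wx": 0, "wy": 0, "wz": -75.0}, 
{"dx": 0.002, "dy": -0.023, "dz": 0, "wx": 0, "wy": 0, "wz": 8.2}, {"dx": 0.006, "dy": -0.045, "dz": 0, "wx": 0, "wy": 0, "wz": 16.3}, {"dx": 0.014, "dy": -0.066, "dz": 0, "wx": 0, "wy": 0, "wz": 24.5}, {"dx": 0.025, "dy": -0.086, "dz": 0, "wx": 0, "wy": 0, "wz": 32.7}, {"dx": 0.039, "dy": -0.105, "dz": 0, "wx": 0, "wy": 0, "wz": 40.8}, {"dx": 0.055, "dy": -0.121, "dz": 0, "wx": 0, "wy": 0, "wz": 49.0}, {"dx": 0.073, "dy": -0.134, "dz": 0, "wx": 0, "wy": 0, "wz": 57.2}, {"dx": 0.093, "dy": -0.145, "dz": 0, "wx": 0, "wy": 0, "wz": 65.3}, {"dx": 0.115, "dy": -0.153, "dz": 0, "wx": 0, "wy": 0, "wz": 73.5},
```

Call:
drive_tool --deltas '[{"dx": 0.001,"dy": 0.021,"dz": 0,"wx": 0,"wy": 0,"wz": -7.5},{"dx": 0.005,"dy": 0.041,"dz": 0,"wx": 0,"wy": 0,"wz": -15.0},{"dx": 0.012,"dy": 0.061,"dz": 0,"wx": 0,"wy": 0,"wz": -22.5},{"dx": 0.021,"dy": 0.08,"dz": 0,"wx": 0,"wy": 0,"wz": -30.0},{"dx": 0.033,"dy": 0.097,"dz": 0,"wx": 0,"wy": 0,"wz": -37.5},{"dx": 0.047,"dy": 0.113,"dz": 0,"wx": 0,"wy": 0,"wz": -45.0},{"dx": 0.063,"dy": 0.127,"dz": 0,"wx": 0,"wy": 0,"wz": -52.5},{"dx": 0.08,"dy": 0.139,"dz": 0,"wx": 0,"wy": 0,"wz": -60.0},{"dx": 0.099,"dy": 0.148,"dz": 0,"wx": 0,"wy": 0,"wz": -67.5},{"dx": 0.119,"dy": 0.155,"dz": 0,"wx": 0,"wy": 0,"wz": -75.0},{"dx": 0.119,"dy": 0.155,"dz": 0,"wx": 0,"wy": 0,"wz": -75.0}]'

```text
time_s: 19.55
tcp_pos: [0.4548, 0.1477, 0.0835]
ee_rot: [[0.886, 0.464, -0.004], [0.464, -0.886, -0.003], [-0.004, 0.001, -1.0]]
wrist_force: [-5.9, -0.2, 4.9]
gripper_width: 0.248
```

Call:
drive_tool --deltas '[{"dx": 0.002,"dy": -0.023,"dz": 0,"wx": 0,"wy": 0,"wz": 8.2},{"dx": 0.006,"dy": -0.045,"dz": 0,"wx": 0,"wy": 0,"wz": 16.3},{"dx": 0.014,"dy": -0.066,"dz": 0,"wx": 0,"wy": 0,"wz": 24.5},{"dx": 0.025,"dy": -0.086,"dz": 0,"wx": 0,"wy": 0,"wz": 32.7}]'

```text
time_s: 19.95
tcp_pos: [0.437, 0.2378, 0.0835]
ee_rot: [[0.996, -0.095, -0.002], [-0.095, -0.996, -0.002], [-0.002, 0.002, -1.0]]
wrist_force: [1.3, -4.6, 1.1]
gripper_width: 0.249
```

Call:
drive_tool --deltas '[{"dx": 0.002,"dy": -0.023,"dz": 0,"wx": 0,"wy": 0,"wz": 8.2},{"dx": 0.006,"dy": -0.045,"dz": 0,"wx": 0,"wy": 0,"wz": 16.3},{"dx": 0.014,"dy": -0.066,"dz": 0,"wx": 0,"wy": 0,"wz": 24.5}]'

```text
time_s: 20.25
tcp_pos: [0.4581, 0.3033, 0.0835]
ee_rot: [[0.867, -0.499, -0.001], [-0.499, -0.867, -0.0], [-0.0, 0.001, -1.0]]
wrist_force: [3.2, -2.7, -1.7]
gripper_width: 0.252
```

Call:
drive_tool --deltas '[{"dx": 0.002,"dy": -0.023,"dz": 0,"wx": 0,"wy": 0,"wz": 8.2},{"dx": 0.006,"dy": -0.045,"dz": 0,"wx": 0,"wy": 0,"wz": 16.3}]'

```text
time_s: 20.45
tcp_pos: [0.4856, 0.3384, 0.0836]
ee_rot: [[0.692, -0.721, -0.002], [-0.721, -0.692, -0.003], [0.001, 0.003, -1.0]]
wrist_force: [2.0, -8.0, 2.7]
gripper_width: 0.247
```

```bash
python3 - <<'E'
from h import *
look(11)
print(tab(f'pics/scene11.png'))
E
```

```text
20.45 [0.4856 0.3384 0.0836] F [ 2.  -8.   2.7]
(111, array([ 0.0646, 37.6391]), array([32.1, 37.6, 42.9]))
```

The fast stroke gained 19°, and the tab is now at ~38°. I'll repeat it.

Call:
drive_tool --deltas '[{"dx": 0.002,"dy": 0.023,"dz": 0,"wx": 0,"wy": 0,"wz": -8.2},{"dx": 0.006,"dy": 0.045,"dz": 0,"wx": 0,"wy": 0,"wz": -16.3},{"dx": 0.014,"dy": 0.066,"dz": 0,"wx": 0,"wy": 0,"wz": -24.5},{"dx": 0.025,"dy": 0.086,"dz": 0,"wx": 0,"wy": 0,"wz": -32.7},{"dx": 0.039,"dy": 0.105,"dz": 0,"wx": 0,"wy": 0,"wz": -40.8},{"dx": 0.055,"dy": 0.121,"dz": 0,"wx": 0,"wy": 0,"wz": -49.0},{"dx": 0.073,"dy": 0.134,"dz": 0,"wx": 0,"wy": 0,"wz": -57.2},{"dx": 0.093,"dy": 0.145,"dz": 0,"wx": 0,"wy": 0,"wz": -65.3},{"dx": 0.115,"dy": 0.153,"dz": 0,"wx": 0,"wy": 0,"wz": -73.5},{"dx": 0.115,"dy": 0.153,"dz": 0,"wx": 0,"wy": 0,"wz": -73.5}]'

```text
time_s: 21.55
tcp_pos: [0.455, 0.1475, 0.0835]
ee_rot: [[0.886, 0.464, -0.002], [0.464, -0.886, -0.001], [-0.002, 0.0, -1.0]]
wrist_force: [-4.2, -0.5, 4.3]
gripper_width: 0.249
```

Call:
drive_tool --deltas '[{"dx": 0.002,"dy": -0.023,"dz": 0,"wx": 0,"wy": 0,"wz": 8.2},{"dx": 0.006,"dy": -0.045,"dz": 0,"wx": 0,"wy": 0,"wz": 16.3},{"dx": 0.014,"dy": -0.066,"dz": 0,"wx": 0,"wy": 0,"wz": 24.5},{"dx": 0.025,"dy": -0.086,"dz": 0,"wx": 0,"wy": 0,"wz": 32.7},{"dx": 0.039,"dy": -0.105,"dz": 0,"wx": 0,"wy": 0,"wz": 40.8},{"dx": 0.055,"dy": -0.121,"dz": 0,"wx": 0,"wy": 0,"wz": 49.0},{"dx": 0.073,"dy": -0.134,"dz": 0,"wx": 0,"wy": 0,"wz": 57.2},{"dx": 0.093,"dy": -0.145,"dz": 0,"wx": 0,"wy": 0,"wz": 65.3},{"dx": 0.115,"dy": -0.153,"dz": 0,"wx": 0,"wy": 0,"wz": 73.5}]'

```text
time_s: 22.45
tcp_pos: [0.4863, 0.3388, 0.0835]
ee_rot: [[0.691, -0.723, -0.002], [-0.723, -0.691, -0.002], [0.0, 0.003, -1.0]]
wrist_force: [-0.9, -5.4, 2.6]
gripper_width: 0.25
```

```bash
python3 - <<'E'
from h import *
look(12)
print(tab(f'pics/scene12.png'))
E
```

```text
22.45 [0.4863 0.3388 0.0835] F [-0.9 -5.4  2.6]
(107, array([ 0.0647, 16.0913]), array([10.7, 16.1, 21.5]))
```

View pics/look12.png

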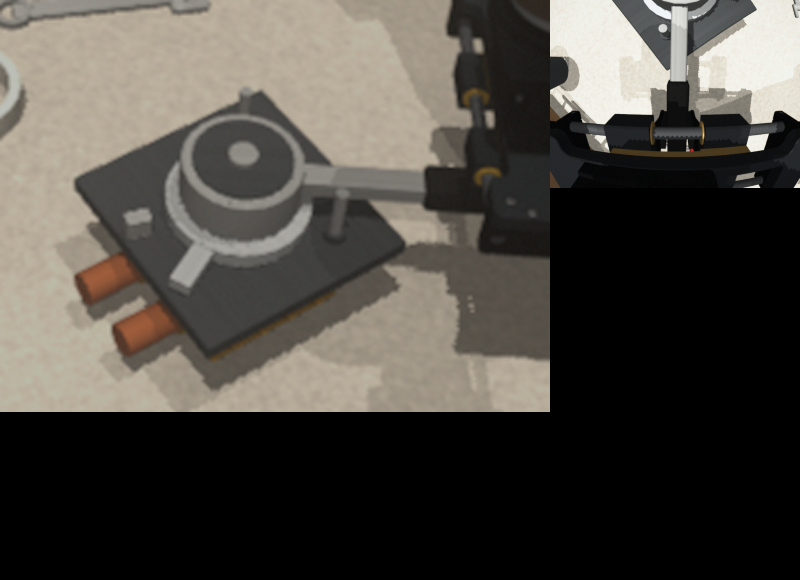

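Gained 21.5°, and the tab is now at 16° with ~30° left. I'll do one slightly shorter fast stroke.

Call:
drive_tool --deltas '[{"dx": 0.002,"dy": 0.023,"dz": 0,"wx": 0,"wy": 0,"wz": -8.2},{"dx": 0.006,"dy": 0.045,"dz": 0,"wx": 0,"wy": 0,"wz": -16.3},{"dx": 0.014,"dy": 0.066,"dz": 0,"wx": 0,"wy": 0,"wz": -24.5},{"dx": 0.025,"dy": 0.086,"dz": 0,"wx": 0,"wy": 0,"wz": -32.7},{"dx": 0.039,"dy": 0.105,"dz": 0,"wx": 0,"wy": 0,"wz": -40.8},{"dx": 0.055,"dy": 0.121,"dz": 0,"wx": 0,"wy": 0,"wz": -49.0},{"dx": 0.073,"dy": 0.134,"dz": 0,"wx": 0,"wy": 0,"wz": -57.2},{"dx": 0.093,"dy": 0.145,"dz": 0,"wx": 0,"wy": 0,"wz": -65.3},{"dx": 0.115,"dy": 0.153,"dz": 0,"wx": 0,"wy": 0,"wz": -73.5},{"dx": 0.115,"dy": 0.153,"dz": 0,"wx": 0,"wy": 0,"wz": -73.5}]'

```text
time_s: 23.55
tcp_pos: [0.4554, 0.1471, 0.0835]
ee_rot: [[0.885, 0.465, -0.003], [0.465, -0.885, -0.002], [-0.003, 0.0, -1.0]]
wrist_force: [-6.8, 0.3, 5.6]
gripper_width: 0.248
```

Call:
drive_tool --deltas '[{"dx": 0.002,"dy": -0.023,"dz": 0,"wx": 0,"wy": 0,"wz": 8.2},{"dx": 0.006,"dy": -0.045,"dz": 0,"wx": 0,"wy": 0,"wz": 16.3},{"dx": 0.014,"dy": -0.066,"dz": 0,"wx": 0,"wy": 0,"wz": 24.5},{"dx": 0.025,"dy": -0.086,"dz": 0,"wx": 0,"wy": 0,"wz": 32.7},{"dx": 0.039,"dy": -0.105,"dz": 0,"wx": 0,"wy": 0,"wz": 40.8},{"dx": 0.055,"dy": -0.121,"dz": 0,"wx": 0,"wy": 0,"wz": 49.0},{"dx": 0.073,"dy": -0.134,"dz": 0,"wx": 0,"wy": 0,"wz": 57.2}]'

```text
time_s: 24.25
tcp_pos: [0.4583, 0.303, 0.0835]
ee_rot: [[0.867, -0.498, -0.002], [-0.498, -0.867, 0.0], [-0.002, 0.0, -1.0]]
wrist_force: [-1.4, -2.1, -0.6]
gripper_width: 0.251
```

```bash
python3 - <<'E'
from h import *
look(13)
print(tab(f'pics/scene13.png'))
E
python3 arc.py 150.3 134 2; python3 arc.py 150.3 207.5 7
```

```text
24.25 [0.4583 0.303  0.0835] F [-1.4 -2.1 -0.6]
(107, array([0.0648, 2.9556]), array([-2.6,  2.9,  8.6]))
{"dx": 0.002, "dy": -0.023, "dz": 0, "wx": 0, "wy": 0, "wz": 8.2}, {"dx": 0.006, "dy": -0.045, "dz": 0, "wx": 0, "wy": 0, "wz": 16.3}, 
{"dx": 0.002, "dy": 0.023, "dz": 0, "wx": 0, "wy": 0, "wz": -8.2}, {"dx": 0.006, "dy": 0.045, "dz": 0, "wx": 0, "wy": 0, "wz": -16.3}, {"dx": 0.014, "dy": 0.066, "dz": 0, "wx": 0, "wy": 0, "wz": -24.5}, {"dx": 0.025, "dy": 0.086, "dz": 0, "wx": 0, "wy": 0, "wz": -32.7}, {"dx": 0.039, "dy": 0.105, "dz": 0, "wx": 0, "wy": 0, "wz": -40.9}, {"dx": 0.055, "dy": 0.121, "dz": 0, "wx": 0, "wy": 0, "wz": -49.0}, {"dx": 0.073, "dy": 0.134, "dz": 0, "wx": 0, "wy": 0, "wz": -57.2},
```

View pics/look13.png

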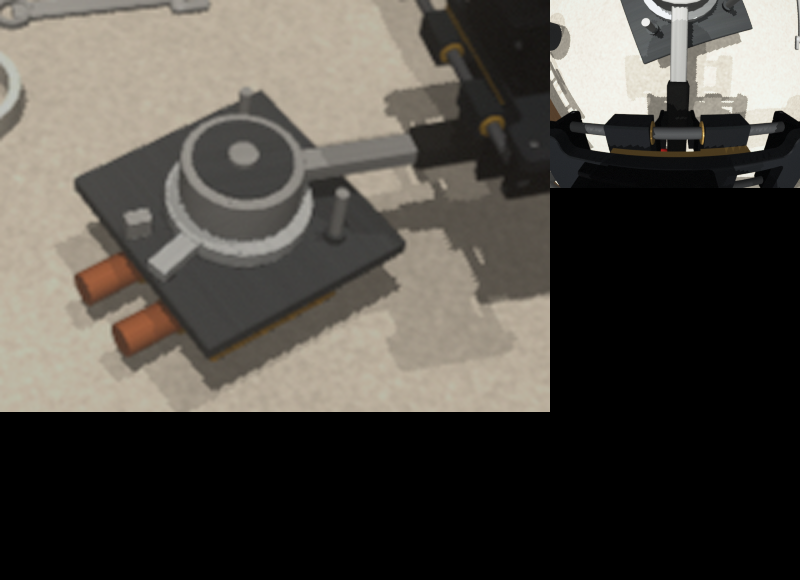

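The tab is now at 3°, with ~17° left. I'll do the same 57° stroke again.

Call:
drive_tool --deltas '[{"dx": 0.002,"dy": 0.023,"dz": 0,"wx": 0,"wy": 0,"wz": -8.2},{"dx": 0.006,"dy": 0.045,"dz": 0,"wx": 0,"wy": 0,"wz": -16.3},{"dx": 0.014,"dy": 0.066,"dz": 0,"wx": 0,"wy": 0,"wz": -24.5},{"dx": 0.025,"dy": 0.086,"dz": 0,"wx": 0,"wy": 0,"wz": -32.7},{"dx": 0.039,"dy": 0.105,"dz": 0,"wx": 0,"wy": 0,"wz": -40.9},{"dx": 0.055,"dy": 0.121,"dz": 0,"wx": 0,"wy": 0,"wz": -49.0},{"dx": 0.073,"dy": 0.134,"dz": 0,"wx": 0,"wy": 0,"wz": -57.2},{"dx": 0.073,"dy": 0.134,"dz": 0,"wx": 0,"wy": 0,"wz": -57.2}]'

```text
time_s: 25.15
tcp_pos: [0.4556, 0.1475, 0.0834]
ee_rot: [[0.886, 0.464, -0.002], [0.464, -0.886, -0.001], [-0.003, -0.0, -1.0]]
wrist_force: [-6.6, -0.9, 6.1]
gripper_width: 0.253
```

Call:
drive_tool --deltas '[{"dx": 0.002,"dy": -0.023,"dz": 0,"wx": 0,"wy": 0,"wz": 8.2},{"dx": 0.006,"dy": -0.045,"dz": 0,"wx": 0,"wy": 0,"wz": 16.3},{"dx": 0.014,"dy": -0.066,"dz": 0,"wx": 0,"wy": 0,"wz": 24.5},{"dx": 0.025,"dy": -0.086,"dz": 0,"wx": 0,"wy": 0,"wz": 32.7},{"dx": 0.039,"dy": -0.105,"dz": 0,"wx": 0,"wy": 0,"wz": 40.8},{"dx": 0.055,"dy": -0.121,"dz": 0,"wx": 0,"wy": 0,"wz": 49.0},{"dx": 0.073,"dy": -0.134,"dz": 0,"wx": 0,"wy": 0,"wz": 57.2}]'

```text
time_s: 25.85
tcp_pos: [0.4586, 0.3029, 0.0835]
ee_rot: [[0.866, -0.5, -0.001], [-0.5, -0.866, -0.001], [-0.001, 0.001, -1.0]]
wrist_force: [0.5, -4.9, 2.2]
gripper_width: 0.247
```

```bash
sed -i 's/-18<a<95/-20<a<95/' h.py; python3 - <<'E'
from h import *
look(14)
print(tab(f'pics/scene14.png'))
a=cv2.imread('pics/scene14.png')[290:350,330:405];cv2.imwrite('pics/z14.png',cv2.resize(a,None,fx=8,fy=8,interpolation=cv2.INTER_CUBIC))
E
```

```text
25.85 [0.4586 0.3029 0.0835] F [ 0.5 -4.9  2.2]
(112, array([  0.0645, -11.0362]), array([-16.9, -11. ,  -5.1]))
```

View pics/z14.png

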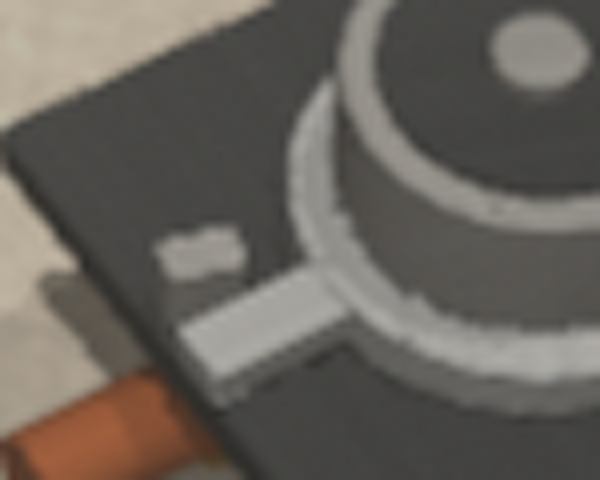

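The tab is at −11°, right beside the lug with a gap of ~3–4 mm. For the last bit I'll swing back, come forward quickly over the free play, then take small rows while watching the force.

Call:
drive_tool --deltas '[{"dx": 0.002,"dy": 0.023,"dz": 0,"wx": 0,"wy": 0,"wz": -8.2},{"dx": 0.006,"dy": 0.045,"dz": 0,"wx": 0,"wy": 0,"wz": -16.3},{"dx": 0.014,"dy": 0.066,"dz": 0,"wx": 0,"wy": 0,"wz": -24.5},{"dx": 0.025,"dy": 0.086,"dz": 0,"wx": 0,"wy": 0,"wz": -32.7},{"dx": 0.039,"dy": 0.105,"dz": 0,"wx": 0,"wy": 0,"wz": -40.9},{"dx": 0.055,"dy": 0.121,"dz": 0,"wx": 0,"wy": 0,"wz": -49.0},{"dx": 0.073,"dy": 0.134,"dz": 0,"wx": 0,"wy": 0,"wz": -57.2},{"dx": 0.073,"dy": 0.134,"dz": 0,"wx": 0,"wy": 0,"wz": -57.2}]'

```text
time_s: 26.75
tcp_pos: [0.4557, 0.1476, 0.0834]
ee_rot: [[0.886, 0.464, -0.002], [0.464, -0.886, -0.001], [-0.002, -0.0, -1.0]]
wrist_force: [-6.3, -0.6, 4.5]
gripper_width: 0.249
```

Call:
drive_tool --deltas '[{"dx": 0.001,"dy": -0.015,"dz": 0,"wx": 0,"wy": 0,"wz": 5.5},{"dx": 0.003,"dy": -0.031,"dz": 0,"wx": 0,"wy": 0,"wz": 11},{"dx": 0.006,"dy": -0.045,"dz": 0,"wx": 0,"wy": 0,"wz": 16.5},{"dx": 0.012,"dy": -0.06,"dz": 0,"wx": 0,"wy": 0,"wz": 22},{"dx": 0.018,"dy": -0.074,"dz": 0,"wx": 0,"wy": 0,"wz": 27.5}]'

```text
time_s: 27.25
tcp_pos: [0.4372, 0.2233, 0.0835]
ee_rot: [[1.0, -0.003, -0.001], [-0.003, -1.0, -0.002], [-0.001, 0.002, -1.0]]
wrist_force: [1.0, -5.0, 1.8]
gripper_width: 0.25
```

Call:
drive_tool --deltas '[{"dx": 0.0,"dy": -0.013,"dz": 0,"wx": 0,"wy": 0,"wz": 4.5},{"dx": 0.002,"dy": -0.025,"dz": 0,"wx": 0,"wy": 0,"wz": 9}]'

```text
time_s: 27.45
tcp_pos: [0.4395, 0.2492, 0.0834]
ee_rot: [[0.987, -0.16, -0.001], [-0.16, -0.987, -0.0], [-0.001, 0.0, -1.0]]
wrist_force: [-3.3, -2.2, 3.2]
gripper_width: 0.249
```

Call:
drive_tool --deltas '[{"dx": 0.0,"dy": -0.012,"dz": 0,"wx": 0,"wy": 0,"wz": 4.3}]'

```text
time_s: 27.55
tcp_pos: [0.4418, 0.2608, 0.0835]
ee_rot: [[0.973, -0.233, -0.0], [-0.233, -0.973, -0.0], [-0.0, 0.0, -1.0]]
wrist_force: [2.0, -6.0, 0.2]
gripper_width: 0.248
```

Call:
drive_tool --deltas '[{"dx": 0.0,"dy": -0.012,"dz": 0,"wx": 0,"wy": 0,"wz": 4.3}]'

```text
time_s: 27.65
tcp_pos: [0.445, 0.2721, 0.0835]
ee_rot: [[0.953, -0.305, 0.0], [-0.305, -0.953, -0.001], [0.001, 0.001, -1.0]]
wrist_force: [4.3, -7.2, -0.2]
gripper_width: 0.249
```

Call:
drive_tool --deltas '[{"dx": 0.0,"dy": -0.012,"dz": 0,"wx": 0,"wy": 0,"wz": 4.3}]'

```text
time_s: 27.75
tcp_pos: [0.4494, 0.2838, 0.0835]
ee_rot: [[0.927, -0.375, 0.002], [-0.375, -0.927, -0.0], [0.002, -0.001, -1.0]]
wrist_force: [7.2, -5.0, -4.1]
gripper_width: 0.249
```

Call:
drive_tool --deltas '[{"dx": 0.0,"dy": -0.012,"dz": 0,"wx": 0,"wy": 0,"wz": 4.3}]'

```text
time_s: 27.85
tcp_pos: [0.4545, 0.295, 0.0835]
ee_rot: [[0.896, -0.444, 0.003], [-0.444, -0.896, -0.0], [0.002, -0.001, -1.0]]
wrist_force: [9.1, -7.1, -2.8]
gripper_width: 0.248
```

```bash
python3 - <<'E'
from h import *
look(15)
print(tab(f'pics/scene15.png'),tab('pics/scene14.png'))
a=cv2.imread('pics/scene15.png')[290:350,330:405];cv2.imwrite('pics/z15.png',cv2.resize(a,None,fx=8,fy=8,interpolation=cv2.INTER_CUBIC))
E
```

```text
27.85 [0.4545 0.295  0.0835] F [ 9.1 -7.1 -2.8]
(88, array([  0.0648, -14.6009]), array([-19.2, -14.6,  -9.8])) (112, array([  0.0645, -11.0362]), array([-16.9, -11. ,  -5.1]))
```

View pics/z15.png

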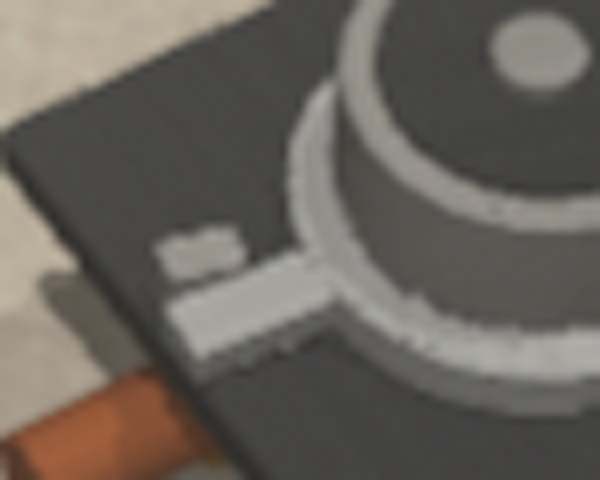

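```bash
cat >> h.py <<'E'
def gap(lug,te):
    # pixel in 8x crop origin (330,290)
    f=lambda p,z:pl('scene',(330+p[0]/8-.44,290+p[1]/8-.44),z)[:2]
    L=[f(p,.086) for p in lug];T=[f(p,.082) for p in te]
    d=(T[1]-T[0])/np.linalg.norm(T[1]-T[0]);n=np.array([-d[1],d[0]])
    print('tab edge dir',np.degrees(np.arctan2(*(T[0]-T[1])[::-1])),'lug edge dir',np.degrees(np.arctan2(*(L[0]-L[1])[::-1])),'lug len',np.linalg.norm(L[0]-L[1]))
    print('gap mm',[round(1e3*float((l-T[0])@n),2) for l in L],'edge offset from axis mm',1e3*float((T[0]-A)@n),[1e3*float((l-A)@n) for l in L])
E
python3 - <<'E'
from h import *
gap([(172,282),(246,268)],[(165,303),(298,252)])
gap([(172,282),(246,268)],[(180,338),(310,264)])
E
```

```text
tab edge dir -16.052564715187895 lug edge dir -28.048534284578636 lug len 0.014616247483887753
gap mm [1.17, -1.87] edge offset from axis mm 6.670345552120952 [7.8363383508823246, 4.798455332114436]
tab edge dir -6.711049849497088 lug edge dir -28.048534284578636 lug len 0.014616247483887753
gap mm [9.1, 3.78] edge offset from axis mm 10.402080295675448 [19.502314613780165, 14.184036718036234]
```

View pics/wrist13.png

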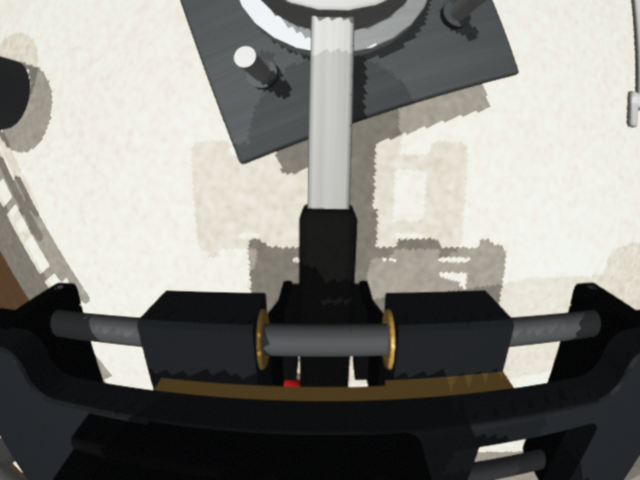

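The gap is now ~0 ± 1.5 mm and the force is rising (11.5 N), which suggests contact. I'll press on a little to confirm that the force builds without the tab moving.

Call:
drive_tool --deltas '[{"dx": 0.0,"dy": -0.006,"dz": 0,"wx": 0,"wy": 0,"wz": 2.1}]'

```text
time_s: 28.05
tcp_pos: [0.457, 0.2997, 0.0835]
ee_rot: [[0.88, -0.475, 0.002], [-0.475, -0.88, -0.0], [0.002, -0.001, -1.0]]
wrist_force: [6.5, -5.1, -2.2]
gripper_width: 0.25
```

Call:
drive_tool --deltas '[{"dx": 0.0,"dy": -0.008,"dz": 0,"wx": 0,"wy": 0,"wz": 3}]'

```text
time_s: 28.15
tcp_pos: [0.4609, 0.3065, 0.0835]
ee_rot: [[0.854, -0.521, 0.002], [-0.521, -0.854, -0.001], [0.002, -0.0, -1.0]]
wrist_force: [6.7, -7.1, -1.7]
gripper_width: 0.244
```

```bash
python3 - <<'E'
from h import *
look(16)
print(tab(f'pics/scene16.png'),tab('pics/scene15.png'))
a=cv2.imread('pics/scene16.png');b=cv2.imread('pics/scene15.png');print('diff',cv2.absdiff(a,b)[300:345,345:375].max())
E
```

```text
28.15 [0.4609 0.3065 0.0835] F [ 6.7 -7.1 -1.7]
(88, array([  0.0648, -14.6009]), array([-19.2, -14.6,  -9.8])) (88, array([  0.0648, -14.6009]), array([-19.2, -14.6,  -9.8]))
diff 17
```

The handle advanced with the tab unmoved and only ~10 N, so the pawl had let go after the pause. That is not proof of contact. I'll look from the side camera and run another cycle.

```bash
python3 - <<'E'
from h import *
s=r.sense();R=np.array(s['ee_rot']);p=np.array(s['tcp_pos'])
a=np.degrees(np.arctan2(*(p[:2]-A)[::-1]));print('now',np.linalg.norm(p[:2]-A),a,np.degrees(np.arctan2(-R[1,0],-R[0,0])))
a0=np.degrees(np.arctan2(-R[1,0],-R[0,0]))
for k in range(1,9):
    b=np.radians(a0+(207.5-a0)*k/8);t=np.array([*(A+.16*np.array([np.cos(b),np.sin(b)])),.0835])
    print((R.T@(t-p)).round(3),-(np.degrees(b)-a0).round(1))
im=cams.capture('side')[:,:,::-1];cv2.imwrite('pics/side16.png',im)
c=im[150:230,230:330];cv2.imwrite('pics/s16.png',cv2.resize(c,None,fx=7,fy=7,interpolation=cv2.INTER_CUBIC))
E
```

```text
now 0.16048286203171458 148.78421583847074 148.6638453336118
[ 0.002  0.02  -0.   ] -7.4
[ 0.006  0.04  -0.   ] -14.7
[ 0.012  0.06  -0.   ] -22.1
[ 0.021  0.078 -0.   ] -29.4
[0.032 0.095 0.   ] -36.8
[0.046 0.111 0.   ] -44.1
[0.061 0.125 0.   ] -51.5
[0.078 0.137 0.   ] -58.8
```

View pics/s16.png

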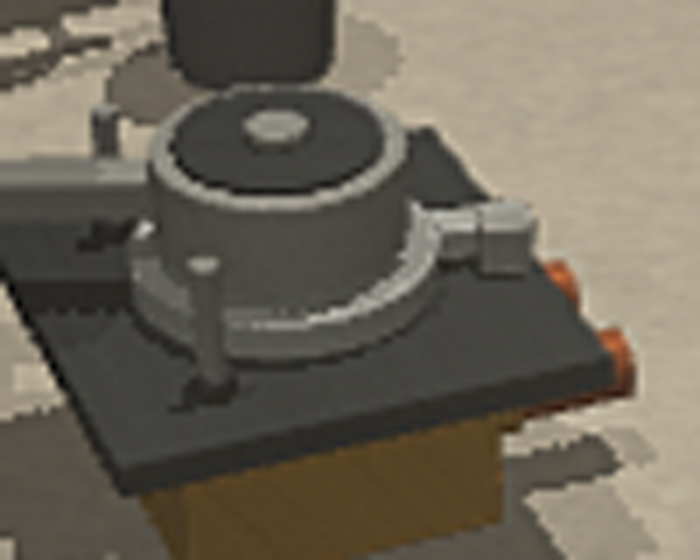

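In the side view the tab lies directly behind the lug with no visible gap, at (460–480,225). I'll do one more cycle to see whether the tab still advances.

Call:
drive_tool --deltas '[{"dx": 0.002,"dy": 0.02,"dz": 0,"wx": 0,"wy": 0,"wz": -7.4},{"dx": 0.006,"dy": 0.04,"dz": 0,"wx": 0,"wy": 0,"wz": -14.7},{"dx": 0.012,"dy": 0.06,"dz": 0,"wx": 0,"wy": 0,"wz": -22.1},{"dx": 0.021,"dy": 0.078,"dz": 0,"wx": 0,"wy": 0,"wz": -29.4},{"dx": 0.032,"dy": 0.095,"dz": 0,"wx": 0,"wy": 0,"wz": -36.8},{"dx": 0.046,"dy": 0.111,"dz": 0,"wx": 0,"wy": 0,"wz": -44.1},{"dx": 0.061,"dy": 0.125,"dz": 0,"wx": 0,"wy": 0,"wz": -51.5},{"dx": 0.078,"dy": 0.137,"dz": 0,"wx": 0,"wy": 0,"wz": -58.8},{"dx": 0.078,"dy": 0.137,"dz": 0,"wx": 0,"wy": 0,"wz": -58.8}]'

```text
time_s: 29.2
tcp_pos: [0.4554, 0.1486, 0.0834]
ee_rot: [[0.887, 0.462, 0.0], [0.462, -0.887, 0.0], [0.001, -0.0, -1.0]]
wrist_force: [-1.4, -0.4, 2.0]
gripper_width: 0.25
```

Call:
drive_tool --deltas '[{"dx": 0.001,"dy": -0.015,"dz": 0,"wx": 0,"wy": 0,"wz": 5.5},{"dx": 0.003,"dy": -0.031,"dz": 0,"wx": 0,"wy": 0,"wz": 11},{"dx": 0.006,"dy": -0.045,"dz": 0,"wx": 0,"wy": 0,"wz": 16.5},{"dx": 0.012,"dy": -0.06,"dz": 0,"wx": 0,"wy": 0,"wz": 22},{"dx": 0.018,"dy": -0.074,"dz": 0,"wx": 0,"wy": 0,"wz": 27.5}]'

```text
time_s: 29.7
tcp_pos: [0.4372, 0.2243, 0.0835]
ee_rot: [[1.0, -0.005, 0.001], [-0.005, -1.0, -0.0], [0.001, 0.0, -1.0]]
wrist_force: [5.6, -1.9, -3.2]
gripper_width: 0.254
```

Call:
drive_tool --deltas '[{"dx": 0.0,"dy": -0.012,"dz": 0,"wx": 0,"wy": 0,"wz": 4.3}]'

```text
time_s: 29.8
tcp_pos: [0.4379, 0.2373, 0.0835]
ee_rot: [[0.997, -0.079, 0.003], [-0.079, -0.997, 0.002], [0.003, -0.002, -1.0]]
wrist_force: [8.6, -3.4, -4.6]
gripper_width: 0.25
```

Call:
drive_tool --deltas '[{"dx": 0.0005,"dy": -0.012,"dz": 0,"wx": 0,"wy": 0,"wz": 4.3}]'

```text
time_s: 29.9
tcp_pos: [0.4394, 0.2489, 0.0835]
ee_rot: [[0.988, -0.154, 0.003], [-0.154, -0.988, 0.001], [0.003, -0.002, -1.0]]
wrist_force: [7.0, -5.4, -4.3]
gripper_width: 0.251
```

Call:
drive_tool --deltas '[{"dx": 0.0005,"dy": -0.012,"dz": 0,"wx": 0,"wy": 0,"wz": 4.3}]'

```text
time_s: 30.0
tcp_pos: [0.4416, 0.2602, 0.0835]
ee_rot: [[0.974, -0.227, 0.002], [-0.227, -0.974, 0.0], [0.002, -0.001, -1.0]]
wrist_force: [7.5, -7.2, -3.1]
gripper_width: 0.251
```

Call:
drive_tool --deltas '[{"dx": 0.0005,"dy": -0.012,"dz": 0,"wx": 0,"wy": 0,"wz": 4.3}]'

```text
time_s: 30.1
tcp_pos: [0.4447, 0.2712, 0.0835]
ee_rot: [[0.954, -0.299, 0.002], [-0.299, -0.954, -0.001], [0.002, 0.0, -1.0]]
wrist_force: [6.5, -7.8, -1.8]
gripper_width: 0.25
```

Call:
drive_tool --deltas '[{"dx": 0.0005,"dy": -0.012,"dz": 0,"wx": 0,"wy": 0,"wz": 4.3}]'

```text
time_s: 30.2
tcp_pos: [0.4488, 0.2824, 0.0835]
ee_rot: [[0.929, -0.369, 0.002], [-0.369, -0.929, -0.001], [0.002, 0.0, -1.0]]
wrist_force: [7.1, -4.6, -3.3]
gripper_width: 0.247
```

Call:
drive_tool --deltas '[{"dx": 0.0005,"dy": -0.012,"dz": 0,"wx": 0,"wy": 0,"wz": 4.3}]'

```text
time_s: 30.3
tcp_pos: [0.4539, 0.2939, 0.0835]
ee_rot: [[0.899, -0.439, 0.003], [-0.439, -0.899, 0.0], [0.002, -0.001, -1.0]]
wrist_force: [7.1, -6.2, -1.9]
gripper_width: 0.25
```

Call:
drive_tool --deltas '[{"dx": 0.0005,"dy": -0.012,"dz": 0,"wx": 0,"wy": 0,"wz": 4.3}]'

```text
time_s: 30.4
tcp_pos: [0.4595, 0.3042, 0.0835]
ee_rot: [[0.863, -0.505, 0.002], [-0.505, -0.863, -0.001], [0.002, -0.001, -1.0]]
wrist_force: [6.9, -7.8, -1.6]
gripper_width: 0.252
```

```bash
python3 - <<'E'
from h import *
look(17)
print(tab(f'pics/scene17.png'),tab('pics/scene15.png'))
a=cv2.imread('pics/scene17.png')[290:350,330:405];cv2.imwrite('pics/z17.png',cv2.resize(a,None,fx=8,fy=8,interpolation=cv2.INTER_CUBIC))
E
```

```text
30.4 [0.4595 0.3042 0.0835] F [ 6.9 -7.8 -1.6]
(88, array([  0.0648, -14.6009]), array([-19.2, -14.6,  -9.8])) (88, array([  0.0648, -14.6009]), array([-19.2, -14.6,  -9.8]))
```

View pics/z17.png

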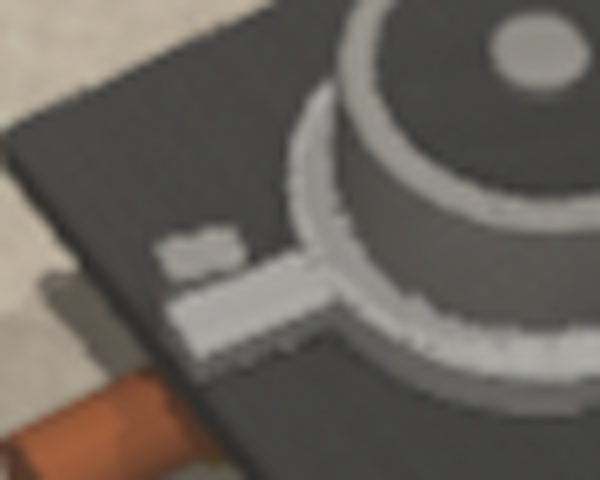

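The tab is unchanged after this gentler stroke. As a last confirmation I'll repeat the fast stroke, which reliably gave 13° before, in watched pieces.

Call:
drive_tool --deltas '[{"dx": 0.002,"dy": 0.023,"dz": 0,"wx": 0,"wy": 0,"wz": -8.2},{"dx": 0.006,"dy": 0.045,"dz": 0,"wx": 0,"wy": 0,"wz": -16.3},{"dx": 0.014,"dy": 0.066,"dz": 0,"wx": 0,"wy": 0,"wz": -24.5},{"dx": 0.025,"dy": 0.086,"dz": 0,"wx": 0,"wy": 0,"wz": -32.7},{"dx": 0.039,"dy": 0.105,"dz": 0,"wx": 0,"wy": 0,"wz": -40.9},{"dx": 0.055,"dy": 0.121,"dz": 0,"wx": 0,"wy": 0,"wz": -49.0},{"dx": 0.073,"dy": 0.134,"dz": 0,"wx": 0,"wy": 0,"wz": -57.2},{"dx": 0.073,"dy": 0.134,"dz": 0,"wx": 0,"wy": 0,"wz": -57.2}]'

```text
time_s: 31.3
tcp_pos: [0.4545, 0.1502, 0.0835]
ee_rot: [[0.891, 0.454, 0.0], [0.454, -0.891, 0.0], [0.0, -0.0, -1.0]]
wrist_force: [-2.3, -0.8, 2.1]
gripper_width: 0.25
```

Call:
drive_tool --deltas '[{"dx": 0.002,"dy": -0.023,"dz": 0,"wx": 0,"wy": 0,"wz": 8.2},{"dx": 0.006,"dy": -0.045,"dz": 0,"wx": 0,"wy": 0,"wz": 16.3},{"dx": 0.014,"dy": -0.066,"dz": 0,"wx": 0,"wy": 0,"wz": 24.5},{"dx": 0.025,"dy": -0.086,"dz": 0,"wx": 0,"wy": 0,"wz": 32.7}]'

```text
time_s: 31.7
tcp_pos: [0.4382, 0.241, 0.0835]
ee_rot: [[0.995, -0.104, 0.003], [-0.104, -0.995, 0.001], [0.003, -0.002, -1.0]]
wrist_force: [10.9, -4.7, -8.5]
gripper_width: 0.251
```

Call:
drive_tool --deltas '[{"dx": 0.002,"dy": -0.023,"dz": 0,"wx": 0,"wy": 0,"wz": 8.2}]'

```text
time_s: 31.8
tcp_pos: [0.4423, 0.2633, 0.0835]
ee_rot: [[0.969, -0.245, 0.002], [-0.245, -0.969, 0.0], [0.002, -0.001, -1.0]]
wrist_force: [11.7, -9.1, -5.0]
gripper_width: 0.25
```

Call:
drive_tool --deltas '[{"dx": 0.002,"dy": -0.023,"dz": 0,"wx": 0,"wy": 0,"wz": 8.2}]'

```text
time_s: 31.9
tcp_pos: [0.4493, 0.284, 0.0834]
ee_rot: [[0.925, -0.38, 0.001], [-0.38, -0.925, -0.003], [0.002, 0.002, -1.0]]
wrist_force: [11.7, -7.1, -2.4]
gripper_width: 0.248
```

Call:
drive_tool --deltas '[{"dx": 0.002,"dy": -0.023,"dz": 0,"wx": 0,"wy": 0,"wz": 8.2}]'

```text
time_s: 32.0
tcp_pos: [0.4602, 0.3054, 0.0835]
ee_rot: [[0.861, -0.509, 0.002], [-0.509, -0.861, -0.001], [0.002, -0.0, -1.0]]
wrist_force: [9.1, -9.0, -2.1]
gripper_width: 0.251
```

```bash
python3 - <<'E'
from h import *
look(18)
print(tab(f'pics/scene18.png'),tab('pics/scene15.png'))
a=cv2.imread('pics/scene18.png');b=cv2.imread('pics/scene15.png');d=cv2.absdiff(a,b)[300:345,345:400].max(2);print('diff',d.max(),(d>15).sum())
E
```

```text
32.0 [0.4602 0.3054 0.0835] F [ 9.1 -9.  -2.1]
(88, array([  0.0648, -14.6009]), array([-19.2, -14.6,  -9.8])) (88, array([  0.0648, -14.6009]), array([-19.2, -14.6,  -9.8]))
diff 16 2
```

The same stroke that used to gain 13° now moves the tab by nothing, so it is on the lug. I'll let go, lift and check.

Call:
drive_tool --deltas '[{"dx": 0,"dy": 0,"dz": 0,"wx": 0,"wy": 0,"wz": 0},{"dx": 0,"dy": 0,"dz": 0,"wx": 0,"wy": 0,"wz": 0},{"dx": 0,"dy": 0,"dz": 0,"wx": 0,"wy": 0,"wz": 0},{"dx": 0,"dy": 0,"dz": 0,"wx": 0,"wy": 0,"wz": 0},{"dx": 0,"dy": 0,"dz": 0,"wx": 0,"wy": 0,"wz": 0},{"dx": 0,"dy": 0,"dz": 0,"wx": 0,"wy": 0,"wz": 0},{"dx": 0,"dy": 0,"dz": -0.01,"wx": 0,"wy": 0,"wz": 0},{"dx": 0,"dy": 0,"dz": -0.03,"wx": 0,"wy": 0,"wz": 0},{"dx": 0,"dy": 0,"dz": -0.055,"wx": 0,"wy": 0,"wz": 0},{"dx": 0,"dy": 0,"dz": -0.08,"wx": 0,"wy": 0,"wz": 0},{"dx": 0,"dy": 0,"dz": -0.11,"wx": 0,"wy": 0,"wz": 0},{"dx": 0,"dy": 0,"dz": -0.14,"wx": 0,"wy": 0,"wz": 0},{"dx": -0.02,"dy": 0,"dz": -0.15,"wx": 0,"wy": 0,"wz": 0},{"dx": -0.04,"dy": 0,"dz": -0.15,"wx": 0,"wy": 0,"wz": 0},{"dx": -0.04,"dy": 0,"dz": -0.15,"wx": 0,"wy": 0,"wz": 0},{"dx": -0.04,"dy": 0,"dz": -0.15,"wx": 0,"wy": 0,"wz": 0}]' --gripper 0.7

```text
time_s: 33.7
tcp_pos: [0.4253, 0.3245, 0.2342]
ee_rot: [[0.865, -0.502, 0.001], [-0.502, -0.865, 0.001], [0.0, -0.001, -1.0]]
wrist_force: [0.7, 1.1, -0.1]
gripper_width: 0.698
```

```bash
python3 - <<'E'
from h import *
look(19)
print(tab('pics/scene19.png'))
im=cams.capture('side')[:,:,::-1];cv2.imwrite('pics/side19.png',im)
a=cv2.imread('pics/scene19.png')[290:350,330:405];b=im[170:210,280:320]
a0=cv2.resize(a,None,fx=6,fy=6,interpolation=cv2.INTER_CUBIC);b0=cv2.resize(b,(344,344),interpolation=cv2.INTER_CUBIC)
o=np.zeros((360,800,3),np.uint8);o[:360,:450]=a0;o[:344,455:799]=b0;cv2.imwrite('pics/z19.png',o)
# other fitting unchanged?
x=cv2.imread('pics/side0.png')[255:380,310:490];y=im[255:380,310:490];print('filter diff px',(cv2.absdiff(x,y).max(2)>40).sum())
E
```

```text
33.7 [0.4253 0.3245 0.2342] F [ 0.7  1.1 -0.1]
(86, array([  0.0647, -14.7126]), array([-19.2, -14.7, -10.3]))
filter diff px 1181
```

View pics/z19.png

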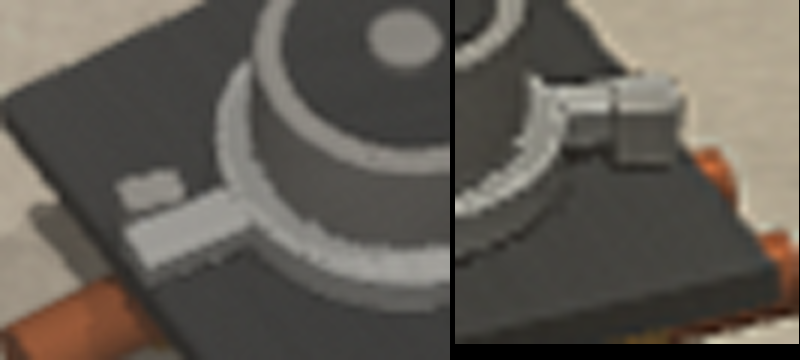

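View pics/scene19.png

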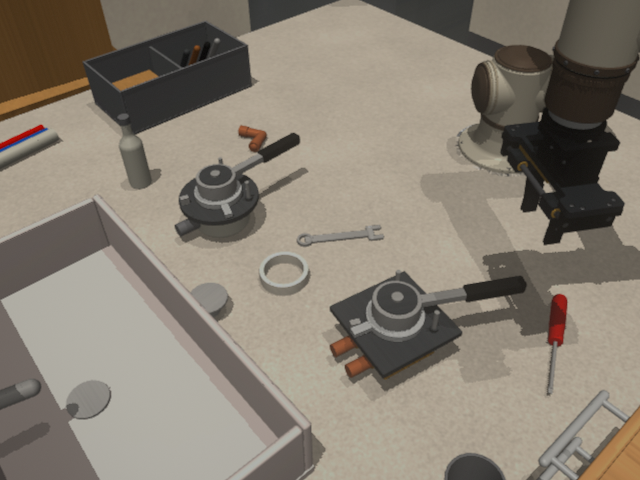

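The tab is still against the lug after release, the gripper is clear and the other fitting looks the same. I'll hand the job in.

```bash
python3 -c "
from station import ticket
print(ticket.finish_job())"
```

```text
the job is handed in; nothing more can be done
None
```

I tightened the square fitting's ring with its own wrench until the tab met the stop lug, then let go, lifted clear and handed the job in at about 34 s.

**How it went:** Loose jaws and slow swings barely turned the ring, about 5–8° per stroke. Clamping the grip and swinging faster gave 13–21° per stroke. The ring turned about 95° in total, from roughly 80° to −15° in world angle.

**Last checks:**
- **Tab on the lug:** the calculated tab angle for the stop is about −14°. The scene-camera gap measurement was 0 ± 2 mm. The side view shows the tab flush behind the lug.
- **No further turning:** two more full strokes, one of them as fast as the stroke that had gained 13°, did not move the tab. The highest wrist force I read was about 15 N.
- **After release:** the tab stayed in place, and the gripper was open and clear at a height of 0.23 m with no load.
- **Other fitting:** its ring and wrench look unchanged in the scene picture. A pixel comparison of the side pictures did show differences (1,181 pixels), which I put down to the arm's moving shadow. I did not measure its tab separately.

**Less certain:**
- My direct measurement of the lug came out about 3° off the angle I worked out from the flange edges. I therefore relied on the tab no longer advancing rather than on that angle.
- I never saw a sharp force spike at the stop; the pawl seemed to let go at about 10–15 N.

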